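# Sort vial racks by length into their covered bays

## Robot

A 6-joint arm with a two-finger parallel gripper is mounted at the origin on the work surface. World frame = base frame: x ahead of the robot, y to its left, z up, the work surface at z = 0. Lengths are in m, angles in degrees, forces in N, time in s.
With the tool pointing down it reaches from about 0.35 to 0.875 m from the base axis. Payload 4.2 kg.
Tool frame: the origin (TCP) lies midway between the tips of the shut fingers; the grasp point (between the pads) lies 19 mm behind it; z points along the fingers, y is the line along which they close (so a half turn about z gives the same grasp; the last joint's range is limited). The gripper opens to 87 mm and grips with 3 to 60 N. Pads are 19 mm wide; open, the fingers measure 117 mm over their backs; the gripper's body (75 mm by 190 mm) begins 51 mm behind the grasp point.
Start: joints at [-58.121, 22.042, 0.453, 0, -68.411, -14.817], TCP at [0.183, -0.597, 0.223] pointing down, gripper open.
Joint ranges: [-179.83, 179.83], [-69.29, 118.12], [-61.27, 80.66], [-181.25, 117.63], [-171.15, -9.14], [-177.46, 177.46]. Speed limits (degrees/s): [159.86, 159.86, 180, 180, 180, 180].

## Interface

Orientations are given as a 3x3 rotation matrix whose columns are the frame's x, y, z axes.
In Python, from station import * gives the robot as it stands.
- The arm moves only by the tool move_arm, never from a script. Its argument "targets" is text: rows parted by semicolons, each of 4 numbers parted by spaces: the shift along the world's x, y, z in units of 25 mm (1.0 is 25 mm), then the turn about the world's z in units of 5 degrees (1.0 is 5 degrees). In form: tx ty tz spin; .... A call has 1 to 10 rows; each row shifts and turns the commanded pose from where the row before left it; what a row does not reach is not made up. A row lasts 1/12 s, in which the tool goes at most 41.7 mm and 7.16 degrees, less where a joint would pass 70% of its speed; a pose out of reach is approached as far as the arm can. A call is refused whole if a number of a shift passes 1 or a number of a turn 1, either way. A call with a gripper value outside its range is refused whole. "gripper" is the finger opening in mm, from 0 to 87, set as the call begins (left out, the last holds). The fingers move at their own pace and stop on an object; the grip force is fixed at half the most. Time passes only in rows, so rows that do not move let the fingers close. It gives the time, the measured TCP pose, the force, the opening and the grip force at its end, in the units of the state.
- sense(): the state, without advancing time (a new reading comes with each control period).
- capture(name): name is "scene" or "side" or "wrist"; returns a dict with "image" (384x512x3 uint8, blue, green, red), "fx", "fy", "cx", "cy" (pixels), "world_from_camera" (4x4, takes a point from camera to world coordinates); the wrist camera has in their place "hand_eye" (4x4, takes a point from camera to tool coordinates, whose origin is the TCP and whose axes are the flange's). Camera axes: x right, y up, looking along -z (the intrinsics and any distortion apply to the point x, -y, -z); pixel columns grow to the right and rows downward; lengths in m; the calibration is good to about 2 mm. A picture is of the moment at which its call begins: read the wrist's pose just before it. There is no depth.
- finish_job(): hands the job in; it is judged then, once.
The state is a dict: "time_s": time; "joints": joint angles; "joint_velocities": joint speeds; "effort": joint torques, N m; "tcp_pos": TCP position; "ee_rot": TCP orientation; "wrist_force": force on the tool from outside, world axes, zero at the start; "moment": the same for the moment, N m; "gripper_width": opening from 0.0 (shut) to 1.0 (fully open); "gripper_force": force on a finger pad.
Only numpy, scipy, OpenCV 4.12 (cv2) and the standard library are available. Lean on these libraries where they do the work, as an engineer would, in place of code of your own. Each camera call takes 0.05 s, during which the arm holds its last target. There are 200 camera calls.

## Task

Sort the three loose vial racks by length: put each into the bay whose width fits it, in front of the same-size rack already there, and push it in under the clear cover until the whole row sits square and fully home against the back stop, pressing its plunger in. The back stops are set at different depths, so feel for them and do not ram the racks; keep the racks upright and leave the other things on the bench where they are.

Things in the scene. Friction and masses are not known exactly. Their poses are not given: they have to be found in the camera images.
- rack_short: Loose rack to be sorted: aluminium vial rack, 80 mm long (its y axis), 36 mm deep (its x axis), plate body 34 mm high, with one row of 3 capped vials whose 20 mm caps rise to 46 mm; cap colours mean nothing. Grip it across the 36 mm. About 0.12 kg, varying by up to 40 percent. Origin: centre of its underside, z up.
- rack_mid: Loose rack to be sorted: aluminium vial rack, 105 mm long (its y axis), 36 mm deep (its x axis), plate body 34 mm high, with one row of 4 capped vials whose 20 mm caps rise to 46 mm; cap colours mean nothing. Grip it across the 36 mm. About 0.16 kg, varying by up to 40 percent. Origin: centre of its underside, z up.
- rack_long: Loose rack to be sorted: aluminium vial rack, 130 mm long (its y axis), 36 mm deep (its x axis), plate body 34 mm high, with one row of 5 capped vials whose 20 mm caps rise to 46 mm; cap colours mean nothing. Grip it across the 36 mm. About 0.2 kg, varying by up to 40 percent. Origin: centre of its underside, z up.
- mate_short: Rack of the same make and size (80 mm long along y, 36 mm deep along x, same origin) already standing part-way into bay_short, not yet home, slightly askew; it slides freely on the bench and is pushed on by the rack behind it. Leave it in its bay.
- mate_mid: Rack of the same make and size (105 mm long along y, 36 mm deep along x, same origin) already standing part-way into bay_mid, not yet home, slightly askew; it slides freely on the bench and is pushed on by the rack behind it. Leave it in its bay.
- mate_long: Rack of the same make and size (130 mm long along y, 36 mm deep along x, same origin) already standing part-way into bay_long, not yet home, slightly askew; it slides freely on the bench and is pushed on by the rack behind it. Leave it in its bay.
- bay_short: Fixed aluminium bay for the 80 mm racks: inner width 88 mm, open towards the robot, no floor (racks slide on the bench). Origin on the bench at the middle of the mouth; x axis points into the bay, y across it. Side walls 6 mm thick, 64 mm high, from x=0 to 125 mm; flared lips reach 16 mm out in front of the mouth. Roofed at the mouth by a clear cover.
- bay_mid: Fixed aluminium bay for the 105 mm racks: inner width 113 mm, open towards the robot, no floor (racks slide on the bench). Origin on the bench at the middle of the mouth; x axis points into the bay, y across it. Side walls 6 mm thick, 64 mm high, from x=0 to 125 mm; flared lips reach 16 mm out in front of the mouth. Roofed at the mouth by a clear cover.
- bay_long: Fixed aluminium bay for the 130 mm racks: inner width 138 mm, open towards the robot, no floor (racks slide on the bench). Origin on the bench at the middle of the mouth; x axis points into the bay, y across it. Side walls 6 mm thick, 64 mm high, from x=0 to 125 mm; flared lips reach 16 mm out in front of the mouth. Roofed at the mouth by a clear cover.
- cover_short (a point): Middle of the near lower edge of bay_short's clear flat cover, right above the bay's origin. The cover is 4 mm thick: underside 64 mm, top 68 mm above the bench, and reaches 48 mm back from the mouth; open above behind it. When the row is home, the front rack's near face is 6 to 15 mm behind this edge, so the pushing finger must lean in under it (about 25 degrees or more).
- cover_mid (a point): Middle of the near lower edge of bay_mid's clear flat cover, right above the bay's origin. The cover is 4 mm thick: underside 64 mm, top 68 mm above the bench, and reaches 48 mm back from the mouth; open above behind it. When the row is home, the front rack's near face is 6 to 15 mm behind this edge, so the pushing finger must lean in under it (about 25 degrees or more).
- cover_long (a point): Middle of the near lower edge of bay_long's clear flat cover, right above the bay's origin. The cover is 4 mm thick: underside 64 mm, top 68 mm above the bench, and reaches 48 mm back from the mouth; open above behind it. When the row is home, the front rack's near face is 6 to 15 mm behind this edge, so the pushing finger must lean in under it (about 25 degrees or more).
- switch_short (a joint): Spring plunger in bay_short's back stop, 18 mm above the bench: 0 = sticking out 8 mm, 0.008 m = pressed flush by the rear rack, row home (0.5 N, too weak to push racks back). The stop itself is a white plate whose face stands 78 to 87 mm behind the mouth, set differently in each bay and start, not measured; it stays put, so rising force tells; 10 N is ample.
- switch_mid (a joint): Spring plunger in bay_mid's back stop, 18 mm above the bench: 0 = sticking out 8 mm, 0.008 m = pressed flush by the rear rack, row home (0.5 N, too weak to push racks back). The stop itself is a white plate whose face stands 78 to 87 mm behind the mouth, set differently in each bay and start, not measured; it stays put, so rising force tells; 10 N is ample.
- switch_long (a joint): Spring plunger in bay_long's back stop, 18 mm above the bench: 0 = sticking out 8 mm, 0.008 m = pressed flush by the rear rack, row home (0.5 N, too weak to push racks back). The stop itself is a white plate whose face stands 78 to 87 mm behind the mouth, set differently in each bay and start, not measured; it stays put, so rising force tells; 10 N is ample.
- vial_a: Bystander: single capped vial standing between the racks, 22 mm across, 48 mm high. Origin: centre of underside.
- vial_b: Bystander: single capped vial standing between the racks, 22 mm across, 48 mm high. Origin: centre of underside.
- reagent: Bystander: amber bottle, 64 mm across, 150 mm high. Origin: centre of underside.
- beaker: Bystander: glass beaker, 70 mm across, 85 mm high. Origin: centre of underside.
- jar: Bystander: specimen jar, 60 mm across, 70 mm high. Origin: centre of underside.
- spatula: Bystander: metal spatula lying flat, 170 mm long along its x. Origin: near its middle.
- marker: Bystander: marker pen lying flat, about 130 mm long, 15 mm thick, along its x. Origin: 45 mm from its tail.
Not all that is in view belongs to the job. What is shaped like the rack_short but green is not meant.

How it is judged (in metres and radians):
At the end, for the whole second after the job is handed in: In each bay the rack of matching length stands upright on the bench in front of its mate, the two touching (centres under 40 mm apart), square to the bay within 0.1 rad, within 10 mm of its middle line, wholly inside the mouth, with the plunger pressed at least 6 of its 8 mm; all at rest (value of joint each of switch_short, switch_mid, switch_long above 0.006 m and distance between rack_short and mate_short below 0.04 m and x of rack_short in the frame of bay_short above 0.018 m and x of mate_short in the frame of bay_short above 0.05 m and angle between the x axis of rack_short and the x axis of bay_short, either way round below 0.1 rad and angle between each of rack_short, mate_short, rack_mid, mate_mid, rack_long, mate_long's own z axis and vertical below 0.1 rad and linear speed of each of rack_short, mate_short, rack_mid, mate_mid, rack_long, mate_long below 0.01 m/s and y of rack_short in the frame of bay_short between -0.01 and 0.01 m and height (world z) of each of rack_short, mate_short, rack_mid, mate_mid, rack_long, mate_long below 0.006 m and y of mate_short in the frame of bay_short between -0.01 and 0.01 m and distance between rack_mid and mate_mid below 0.04 m and x of rack_mid in the frame of bay_mid above 0.018 m and x of mate_mid in the frame of bay_mid above 0.05 m and angle between the x axis of rack_mid and the x axis of bay_mid, either way round below 0.1 rad and y of rack_mid in the frame of bay_mid between -0.01 and 0.01 m and y of mate_mid in the frame of bay_mid between -0.01 and 0.01 m and distance between rack_long and mate_long below 0.04 m and x of rack_long in the frame of bay_long above 0.018 m and x of mate_long in the frame of bay_long above 0.05 m and angle between the x axis of rack_long and the x axis of bay_long, either way round below 0.1 rad and y of rack_long in the frame of bay_long between -0.01 and 0.01 m and y of mate_long in the frame of bay_long between -0.01 and 0.01 m).
It fails at once if a rack is tipped over (more than 40 degrees) (angle between any of rack_short, mate_short, rack_mid, mate_mid, rack_long, mate_long's own z axis and vertical above 0.7 rad).
It fails at once if a row is rammed into its bay: more than 60 N between the rear rack and the bay (contact force between mate_short and bay_short above 60 N or contact force between mate_mid and bay_mid above 60 N or contact force between mate_long and bay_long above 60 N).
It fails at once if a bystander is moved by more than 25 mm (distance of any of vial_a, vial_b, reagent, beaker, jar, spatula, marker from where it was at the start of the episode above 0.025 m).
It also fails if it takes over 72 s, if anything falls off the work surface, if the arm or the gripper's body presses on something with over 40 N, if the wrist force passes 120 N, or if a joint passes its speed limit or range.

## Working session

There is one attempt and no reset: what is moved stays moved. The work goes in short steps, Python scripts to look and compute and a tool call to move; the robot and the scene stay as the last step left them, time stands still between calls to the robot, and variables do not carry over. Pictures are saved under pics/ and viewed, at most 10 in all, crops included, and the job is handed in when it is done.

Besides the shell and the picture viewer there is one more tool, called after "Call:" as name(argument=value, ...) on one line, values as JSON. move_arm: Moves the arm, as the interface text tells. Its arguments: {"type":"object","properties":{"targets":{"type":"string"},"gripper":{"type":"number"}},"required":["targets"]}

```bash
ls; mkdir -p pics; python3 - <<'E'
from station import *
import cv2,numpy as np
s=sense();print({k:np.round(v,3).tolist() for k,v in s.items()})
for n in("scene","side"):
    c=capture(n);cv2.imwrite(f"pics/{n}0.png",c["image"]);print(n,c["fx"],c["fy"],c["cx"],c["cy"],np.round(c["world_from_camera"],4).tolist(),c.keys())
a=cv2.imread("pics/scene0.png");cv2.imwrite("pics/s0.png",cv2.resize(a,(800,600),interpolation=cv2.INTER_CUBIC))
a=cv2.imread("pics/side0.png");cv2.imwrite("pics/d0.png",cv2.resize(a,(800,600),interpolation=cv2.INTER_CUBIC))
E
```

```text
pics
{'time_s': 0.0, 'joints': [-58.122, 22.089, 0.38, -0.029, -68.409, -14.817], 'joint_velocities': [0.033, 0.047, -0.055, -0.033, 0.005, -0.0], 'effort': [-0.001, -39.066, 18.741, 4.22, 0.011, -0.0], 'tcp_pos': [0.183, -0.597, 0.221], 'ee_rot': [[-0.956, -0.293, -0.001], [-0.293, 0.956, 0.002], [0.0, 0.002, -1.0]], 'wrist_force': [0.242, 0.042, -0.394], 'moment': [-0.045, -0.083, 0.054], 'gripper_force': 0.0, 'gripper_width': 0.995}
scene 431.3462137562649 431.3462137562649 251.88769294696968 186.17188959629533 [[-0.1694, -0.6758, 0.7173, 1.4198], [0.9853, -0.1324, 0.1079, 0.1307], [0.0221, 0.7251, 0.6883, 0.9589], [0.0, 0.0, 0.0, 1.0]] dict_keys(['image', 'fx', 'fy', 'cx', 'cy', 'world_from_camera'])
side 429.9148262796929 429.9148262796929 255.18990229334548 191.8226371943688 [[-0.9956, 0.0606, -0.071, 0.4139], [-0.091, -0.4636, 0.8814, 1.0046], [0.0205, 0.884, 0.4671, 0.6246], [0.0, 0.0, 0.0, 1.0]] dict_keys(['image', 'fx', 'fy', 'cx', 'cy', 'world_from_camera'])
```

View pics/s0.png

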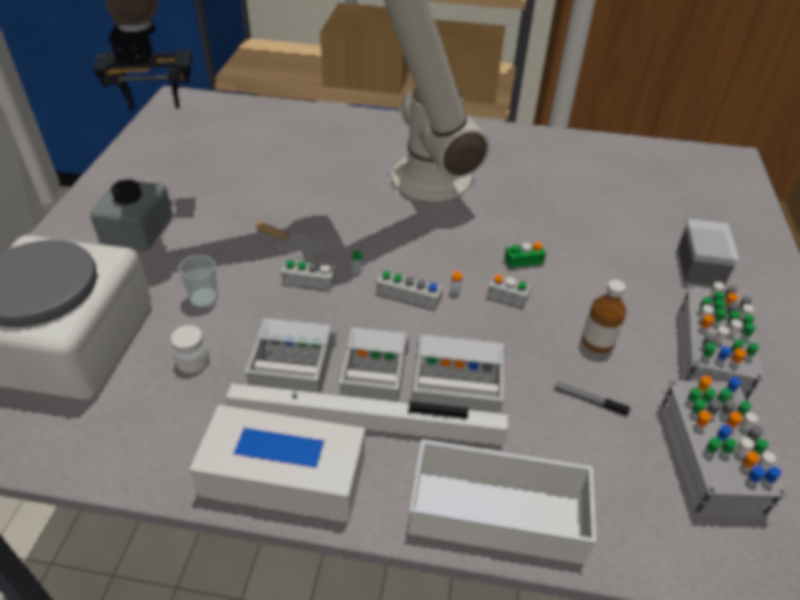

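View pics/d0.png

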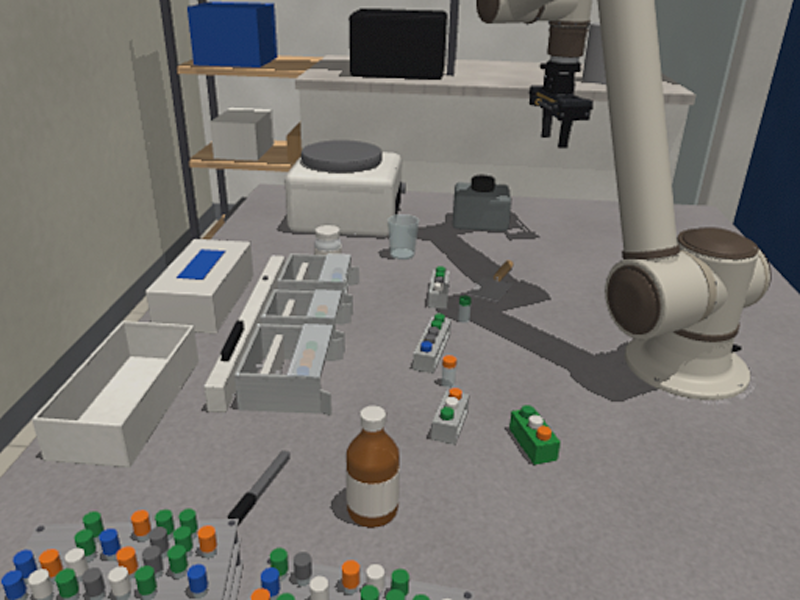

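Scene view (800-px scale) shows these candidates:
- **4-cap rack:** (308,272), chosen as rack_mid.
- **5-cap rack:** (409,288), chosen as rack_long.
- **3-cap grey rack:** (510,290), chosen as rack_short.
- **Green 3-cap decoy:** (525,254), not meant.
- **Mates in the bays:** mid at (289,345), short at (375,357), long at (460,368).
- **Loose vials:** (357,260) and (457,285).

Next I'll check this choice in one close crop.

```bash
cat > h.py <<'E'
import numpy as np,cv2
def ray(c,u,v,T=None):
    T=c["world_from_camera"] if T is None else T
    d=np.array([(u-c["cx"])/c["fx"],-(v-c["cy"])/c["fy"],-1.])
    return T[:3,3],T[:3,:3]@d
def onz(c,u,v,z,T=None):
    o,d=ray(c,u,v,T);return o+d*(z-o[2])/d[2]
def proj(c,p,T=None):
    T=c["world_from_camera"] if T is None else T
    q=T[:3,:3].T@(np.asarray(p)-T[:3,3])
    return c["cx"]+c["fx"]*q[0]/-q[2], c["cy"]-c["fy"]*q[1]/-q[2]
E
python3 - <<'E'
import cv2
a=cv2.imread("pics/scene0.png")[147:270,147:347]
cv2.imwrite("pics/s1.png",cv2.resize(a,None,fx=4,fy=4,interpolation=cv2.INTER_CUBIC))
E
```

```text
(no output)
```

View pics/s1.png

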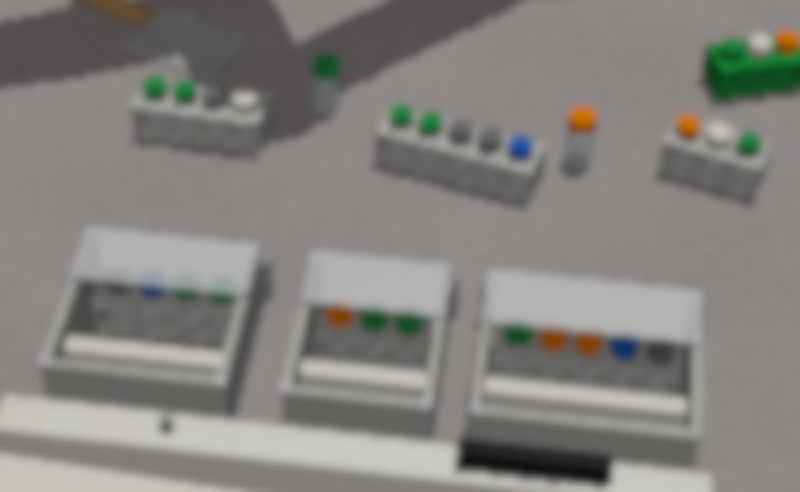

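The crop shows:
- **Racks:** mid with 4 caps at (155..244, 86..98), long with 5 at (401..519, 114..146), short in grey with 3 at (688..749, 124..142). The green decoy is at (755,60).
- **Bays, left to right:** mid, short and long, with their near cover edges at y≈235, 257 and 280.

```bash
python3 - <<'E'
from station import *
from h import *
c=capture("scene")
P=lambda x,y,z:onz(c,x/4+147-.4,y/4+147-.4,z)
R={"mid":[(155,86),(185,90),(215,97),(244,98)],"long":[(401,114),(430,122),(460,130),(490,138),(519,146)],"short":[(688,124),(719,131),(749,142)],
"Mmid":[(119,287),(152,291),(186,294),(221,296)],"Mshort":[(340,316),(375,319),(408,322)],"Mlong":[(518,334),(553,340),(588,343),(624,346),(660,350)],"green":[(735,44),(762,40),(789,41)],"vialb":[(582,115)]*2,"viala":[(326,63)]*2}
for k,v in R.items():
    p=np.array([P(x,y,.044)[:2] for x,y in v]);d=p[-1]-p[0]
    print(k,p.mean(0).round(4),"span",np.linalg.norm(d).round(4),"yaw",np.degrees(np.arctan2(-d[0],d[1])).round(1))
for k,v in {"mid":[(87,228),(258,243)],"short":[(310,250),(453,264)],"long":[(486,270),(703,290)]}.items():
    p=np.array([P(x,y,.068)[:2] for x,y in v]);d=p[1]-p[0]
    print("cover",k,p.mean(0).round(4),"w",np.linalg.norm(d).round(4),"yaw",np.degrees(np.arctan2(-d[0],d[1])).round(1))
E
```

```text
mid [ 0.4254 -0.1994] span 0.0733 yaw -0.2
long [0.4287 0.0115] span 0.0984 yaw -11.0
short [0.392  0.2121] span 0.0498 yaw -13.7
Mmid [ 0.6364 -0.1647] span 0.0733 yaw 4.2
Mshort [ 0.6339 -0.0173] span 0.048 yaw 4.2
Mlong [0.6272 0.1328] span 0.0987 yaw 2.4
green [0.2722 0.2428] span 0.0462 yaw 16.1
vialb [0.3926 0.1042] span 0.0 yaw -0.0
viala [ 0.37   -0.1082] span 0.0 yaw -0.0
cover mid [ 0.6043 -0.1697] w 0.1236 yaw 4.1
cover short [ 0.5967 -0.0195] w 0.1019 yaw 3.3
cover long [0.5901 0.1309] w 0.1519 yaw 3.8
```

Call:
move_arm(targets=".6 1 0 1;.6 1 0 1;.6 1 0 1;.6 1 0 1;.6 1 0 1;.6 1 0 1;.6 1 0 1;.6 1 0 1;.6 1 0 1;.6 1 0 1", gripper=60)

```text
time_s: 0.98
tcp_pos: [0.3337, -0.346, 0.2224]
ee_rot: [[-0.386, -0.923, -0.0], [-0.923, 0.386, 0.0], [-0.0, 0.0, -1.0]]
wrist_force: [-0.2, 0.4, -0.6]
gripper_width: 0.692
gripper_force: 0.0
```

Call:
move_arm(targets=".6 1 -.6 1;.6 1 -.6 1;.6 1 -.6 1;.6 1 -.6 1;.6 1 -.6 .6;.7 .9 -.6 0;0 0 0 0;0 0 0 0;0 0 0 0")

```text
time_s: 1.73
tcp_pos: [0.4258, -0.2, 0.1326]
ee_rot: [[0.002, -1.0, -0.0], [-1.0, -0.002, -0.0], [0.0, 0.0, -1.0]]
wrist_force: [-0.1, -0.6, 0.1]
gripper_width: 0.689
gripper_force: 0.0
```

```bash
python3 - <<'E'
from station import *
from h import *
s=sense();c=capture("wrist");print({k:np.round(s[k],4).tolist() for k in("tcp_pos","ee_rot","joints","time_s")})
print({k:np.round(v,4).tolist() for k,v in c.items() if k!="image"})
cv2.imwrite("pics/w0.png",c["image"])
E
```

```text
{'tcp_pos': [0.4258, -0.2, 0.1326], 'ee_rot': [[0.0015, -1.0, -0.0004], [-1.0, -0.0015, -0.0001], [0.0001, 0.0004, -1.0]], 'joints': [-5.2941, 12.3993, -27.988, 0.0097, -49.6363, 5.3743], 'time_s': 1.7333}
{'fx': 305.7597, 'fy': 305.7597, 'cx': 256.0571, 'cy': 193.1636, 'hand_eye': [[-0.0007, 0.9678, 0.2516, 0.068], [1.0, 0.0007, 0.0002, 0.0006], [0.0, 0.2516, -0.9678, -0.163], [0.0, 0.0, 0.0, 1.0]]}
```

View pics/w0.png

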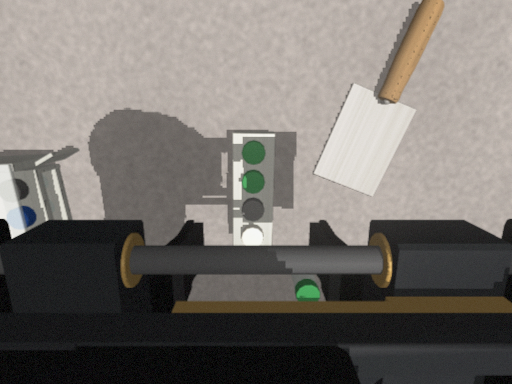

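The wrist view shows rack_mid with its caps at (254,153), (253,181), (253,209) and (252,237), lined up between the fingers. The spatula is clear of it, at (365,140).

```bash
cat >> h.py <<'E'
def wristT(s,c):
    T=np.eye(4);T[:3,:3]=s["ee_rot"];T[:3,3]=s["tcp_pos"];return T@c["hand_eye"]
E
python3 - <<'E'
from station import *
from h import *
s=sense();c=capture("wrist");T=wristT(s,c)
for p in [(254,153),(253,181),(253,209),(252,237)]:print(onz(c,*p,.046,T).round(4))
E
```

```text
[ 0.427  -0.2373  0.046 ]
[ 0.4279 -0.2139  0.046 ]
[ 0.4279 -0.1894  0.046 ]
[ 0.4289 -0.1637  0.046 ]
```

Call:
move_arm(targets=".08 0 -.98 0;0 0 -.98 0;0 0 -.98 0;0 0 -.98 0;0 0 -.98 0;0 0 0 0")

```text
time_s: 2.33
tcp_pos: [0.4245, -0.2004, 0.0069]
ee_rot: [[-0.002, -1.0, -0.008], [-1.0, 0.002, 0.001], [-0.001, 0.008, -1.0]]
wrist_force: [-1.0, -0.1, -0.4]
gripper_width: 0.688
gripper_force: 0.0
```

Call:
move_arm(targets="0 0 0 0;0 0 0 0;0 0 0 0;0 0 0 0;0 0 0 0;0 0 0 0", gripper=20)

```text
time_s: 2.83
tcp_pos: [0.4288, -0.2001, 0.0114]
ee_rot: [[0.001, -1.0, 0.003], [-1.0, -0.001, -0.0], [0.0, -0.003, -1.0]]
wrist_force: [-0.3, 0.1, 6.7]
gripper_width: 0.413
gripper_force: 29.9
```

Call:
move_arm(targets="0 0 .8 0;.4 .1 .2 .1;.9 .2 0 .2;.9 .2 0 .2;.9 .2 0 .1;.9 .2 0 .1;.9 .1 0 0;.5 .1 0 0;0 0 0 0;0 0 0 0")

```text
time_s: 3.67
tcp_pos: [0.5632, -0.1719, 0.0344]
ee_rot: [[0.063, -0.998, -0.001], [-0.998, -0.063, 0.0], [-0.0, 0.001, -1.0]]
wrist_force: [0.4, 0.6, -1.3]
gripper_width: 0.41
gripper_force: 29.9
```

```bash
python3 - <<'E'
from station import *
from h import *
s=sense();c=capture("scene");print(np.round(s["tcp_pos"],4),np.round(s["ee_rot"],3).tolist())
a=c["image"][147:270,147:347]
w=capture("wrist")["image"]
b=cv2.resize(a,None,fx=4,fy=4,interpolation=cv2.INTER_CUBIC)[:300,:512]
cv2.imwrite("pics/sw1.png",np.vstack([b,w[:290]]))
E
```

```text
[ 0.5632 -0.1719  0.0344] [[0.063, -0.998, -0.001], [-0.998, -0.063, 0.0], [-0.0, 0.001, -1.0]]
```

View pics/sw1.png

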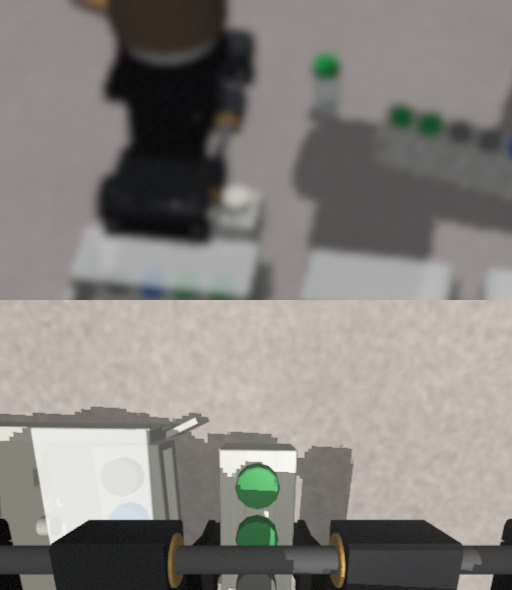

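The scene crop shows the rack in the gripper in front of bay mid. In the wrist view the cover's near corner is at (150,130), the flared lip tip at (205,120), and the rack's end edge runs from (220,147) to (295,147).

```bash
python3 - <<'E'
from station import *
from h import *
s=sense();c=capture("wrist");T=wristT(s,c)
for n,p,z in [("cover",(150,130),.068),("wall out",(150,127),.064),("wall far",(2,119),.064),("lip",(205,119),.064),("rack",(220,147),.057),("rack",(296,147),.057),("rackcap",(257,186),.069)]:print(n,onz(c,*p,z,T).round(4))
E
```

```text
cover [ 0.6091 -0.231   0.068 ]
wall out [ 0.6104 -0.2319  0.064 ]
wall far [ 0.6729 -0.2314  0.064 ]
lip [ 0.587  -0.2367  0.064 ]
rack [ 0.5811 -0.2245  0.057 ]
rack [ 0.5464 -0.2266  0.057 ]
rackcap [ 0.5633 -0.2101  0.069 ]
```

Call:
move_arm(targets="0 0 -.5 0;0 0 -.42 0;0 0 0 0;0 0 0 0")

```text
time_s: 4.15
tcp_pos: [0.562, -0.1725, 0.0115]
ee_rot: [[0.062, -0.998, -0.002], [-0.998, -0.062, 0.0], [-0.0, 0.002, -1.0]]
wrist_force: [-0.6, 0.5, -1.5]
gripper_width: 0.413
gripper_force: 29.9
```

Call:
move_arm(targets="0 0 0 0;0 0 0 0;0 0 0 0", gripper=46)

```text
time_s: 4.4
tcp_pos: [0.5631, -0.1726, 0.0124]
ee_rot: [[0.062, -0.998, 0.001], [-0.998, -0.062, -0.0], [0.0, -0.001, -1.0]]
wrist_force: [-0.1, -0.2, 0.4]
gripper_width: 0.512
gripper_force: 0.0
```

Call:
move_arm(targets="0 0 1 0;0 0 1 0;0 0 1 0;-.6 .9 .6 -.4;-.6 1 0 -.4;-.7 1 0 -.4;-.7 1 0 -.4;-.7 1 0 -.4;-.7 1 0 -.4;-.7 1 0 -.4", gripper=62)

```text
time_s: 5.23
tcp_pos: [0.4446, 0.001, 0.1025]
ee_rot: [[-0.183, -0.983, 0.001], [-0.983, 0.183, 0.0], [-0.001, -0.001, -1.0]]
wrist_force: [0.2, 0.8, -0.1]
gripper_width: 0.712
gripper_force: 0.0
```

Call:
move_arm(targets="-.6 .46 0 -.12;0 0 0 0;0 0 0 0")

```text
time_s: 5.48
tcp_pos: [0.4303, 0.0122, 0.1027]
ee_rot: [[-0.189, -0.982, 0.001], [-0.982, 0.189, 0.0], [-0.001, -0.001, -1.0]]
wrist_force: [0.3, 0.8, -0.0]
gripper_width: 0.714
gripper_force: 0.0
```

```bash
cat >> h.py <<'E'
def caps(s,c,show=True):
    """coloured cap blobs between the fingers in the wrist view -> world"""
    T=wristT(s,c);h=cv2.cvtColor(c["image"],cv2.COLOR_BGR2HSV)
    m=((h[...,1]>120)&(h[...,2]>60)).astype(np.uint8);m[240:]=0
    n,_,st,ce=cv2.connectedComponentsWithStats(m)
    for i in range(1,n):
        if st[i,4]>80: print(ce[i].round(0),st[i,4],h[int(ce[i][1]),int(ce[i][0])],onz(c,*ce[i],.046,T).round(4)[:2])
E
python3 - <<'E'
from station import *
from h import *
s=sense();c=capture("wrist");print(np.round(s["tcp_pos"],4));caps(s,c);cv2.imwrite("pics/w2.png",c["image"])
E
```

```text
[0.4303 0.0122 0.1027]
[300.   8.] 227 [ 66 124 202] [ 0.377  -0.1139]
[131. 237.] 88 [ 19 135  89] [0.5292 0.0171]
```

```bash
sed -i 's/>120)&(h\[...,2\]>60)/>90)\&(h[...,2]>15)/' h.py; python3 - <<'E'
from station import *
from h import *
s=sense();c=capture("wrist");caps(s,c)
E
```

```text
[301.  18.] 993 [ 66 119 206] [ 0.3776 -0.1079]
[253. 140.] 528 [ 65 114 204] [ 0.4227 -0.0375]
[254. 174.] 484 [ 65 113 115] [ 0.4271 -0.0133]
[130. 236.] 104 [ 19 125  90] [0.53   0.0165]
[382. 236.] 96 [ 17 119  88] [0.3399 0.0534]
```

View pics/w2.png

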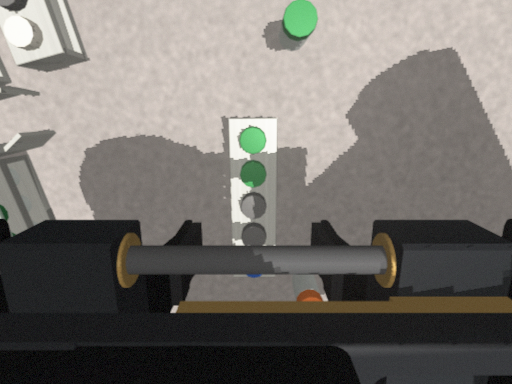

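The wrist view shows rack_long between the fingers with its caps at (253,140) to (254,235). vial_a is at (300,18) and vial_b at (310,300), both clear.

Call:
move_arm(targets="0 0 -.9 0;0 0 -.9 0;0 0 -.9 0;0 0 -.8 0;0 0 -.13 0;0 0 0 0")

```text
time_s: 6.08
tcp_pos: [0.4302, 0.0107, 0.0102]
ee_rot: [[-0.193, -0.981, -0.003], [-0.981, 0.193, -0.001], [0.002, 0.003, -1.0]]
wrist_force: [-0.2, 0.7, -0.4]
gripper_width: 0.711
gripper_force: 0.0
```

Call:
move_arm(targets="0 0 0 0;0 0 0 0;0 0 0 0;0 0 0 0;0 0 0 0;0 0 0 0", gripper=20)

```text
time_s: 6.58
tcp_pos: [0.4314, 0.0119, 0.0121]
ee_rot: [[-0.191, -0.982, 0.002], [-0.982, 0.191, 0.001], [-0.001, -0.002, -1.0]]
wrist_force: [1.0, -0.2, 3.3]
gripper_width: 0.416
gripper_force: 30.0
```

Call:
move_arm(targets="0 0 1 0;0 0 1 0;.6 .6 0 .4;.7 .7 0 .5;.7 .7 0 .5;.7 .7 0 .5;.7 .7 0 .5;.7 .7 0 .5;.63 .58 -.2 .04;0 0 -.8 0")

```text
time_s: 7.42
tcp_pos: [0.5545, 0.1327, 0.0387]
ee_rot: [[0.068, -0.998, 0.01], [-0.998, -0.068, 0.004], [-0.004, -0.011, -1.0]]
wrist_force: [0.5, -0.0, -2.1]
gripper_width: 0.411
gripper_force: 30.0
```

Call:
move_arm(targets="0 0 0 0;0 0 0 0")

```text
time_s: 7.58
tcp_pos: [0.5466, 0.1278, 0.0346]
ee_rot: [[0.063, -0.998, -0.005], [-0.998, -0.063, -0.002], [0.002, 0.005, -1.0]]
wrist_force: [0.0, 0.1, -2.3]
gripper_width: 0.412
gripper_force: 30.0
```

```bash
python3 - <<'E'
from station import *
from h import *
s=sense();c=capture("wrist");print(np.round(s["tcp_pos"],4),np.round(s["ee_rot"],3).tolist());cv2.imwrite("pics/w3.png",c["image"][:250])
E
```

```text
[0.5466 0.1278 0.0346] [[0.063, -0.998, -0.005], [-0.998, -0.063, -0.002], [0.002, 0.005, -1.0]]
```

View pics/w3.png

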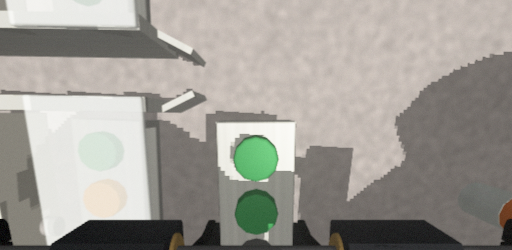

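The wrist view shows bay_long's cover corner at (145,98), its lip tip at (205,96) and the rack's end edge at (217–293,122). Bay short's lip tip is at (204,62).

```bash
python3 - <<'E'
from station import *
from h import *
s=sense();c=capture("wrist");T=wristT(s,c);print(np.round(s["tcp_pos"],4))
for n,p,z in [("cover",(145,98),.068),("wallfar",(2,92),.068),("lip",(205,96),.064),("rack",(217,122),.057),("rack",(294,122),.057),("shortcover",(149,25),.068)]:print(n,onz(c,*p,z,T).round(4))
E
```

```text
[0.5475 0.1279 0.0357]
cover [0.5971 0.0568 0.068 ]
wallfar [0.6549 0.0581 0.068 ]
lip [0.5733 0.0543 0.064 ]
rack [0.5688 0.0648 0.057 ]
rack [0.534  0.0627 0.057 ]
shortcover [0.5948 0.0296 0.068 ]
```

Call:
move_arm(targets="0 0 -.5 0;0 0 -.4 0;0 0 0 0;0 0 0 0")

```text
time_s: 8.02
tcp_pos: [0.5482, 0.1281, 0.0137]
ee_rot: [[0.064, -0.998, -0.001], [-0.998, -0.064, -0.001], [0.001, 0.001, -1.0]]
wrist_force: [0.5, 0.2, -2.6]
gripper_width: 0.411
gripper_force: 30.0
```

Call:
move_arm(targets="0 0 0 0;0 0 0 0;0 0 0 0", gripper=46)

```text
time_s: 8.27
tcp_pos: [0.5495, 0.1289, 0.0149]
ee_rot: [[0.064, -0.998, 0.002], [-0.998, -0.064, 0.001], [-0.001, -0.002, -1.0]]
wrist_force: [-0.1, 0.9, -0.2]
gripper_width: 0.513
gripper_force: 0.0
```

Call:
move_arm(targets="0 0 1 0;0 0 1 0;0 0 1 0;-.7 .3 .4 -.5;-.9 .5 0 -.5;-.9 .5 0 -.5;-.9 .5 0 -.5;-.9 .5 0 -.5;-.9 .5 0 -.5;-.9 .5 0 -.5", gripper=62)

```text
time_s: 9.1
tcp_pos: [0.3955, 0.2118, 0.0996]
ee_rot: [[-0.241, -0.97, 0.001], [-0.97, 0.241, 0.001], [-0.002, -0.001, -1.0]]
wrist_force: [-0.4, 0.8, 0.2]
gripper_width: 0.713
gripper_force: 0.0
```

Call:
move_arm(targets="-.1 .03 0 0;0 0 0 0;0 0 0 0")

```text
time_s: 9.35
tcp_pos: [0.3942, 0.2123, 0.0995]
ee_rot: [[-0.238, -0.971, 0.001], [-0.971, 0.238, 0.001], [-0.001, -0.001, -1.0]]
wrist_force: [0.4, 0.5, -0.4]
gripper_width: 0.707
gripper_force: 0.0
```

```bash
python3 - <<'E'
from station import *
from h import *
s=sense();c=capture("wrist");print(np.round(s["tcp_pos"],4));caps(s,c);cv2.imwrite("pics/w4.png",c["image"])
E
```

```text
[0.3942 0.2123 0.0995]
[205.  59.] 1034 [ 17 152 252] [0.4016 0.1046]
[  9. 114.] 473 [ 66 138 189] [0.542  0.1058]
[393. 183.] 3430 [ 65 117 116] [0.2927 0.2168]
[252. 175.] 565 [ 11 168 190] [0.3906 0.1869]
[ 52. 209.] 634 [110 186 225] [0.5408 0.1767]
[253. 233.] 299 [ 64 122 113] [0.4002 0.2306]
[130. 236.] 102 [ 18 149  87] [0.4916 0.2112]
[382. 236.] 92 [ 20 109  89] [0.3061 0.2567]
```

View pics/w4.png

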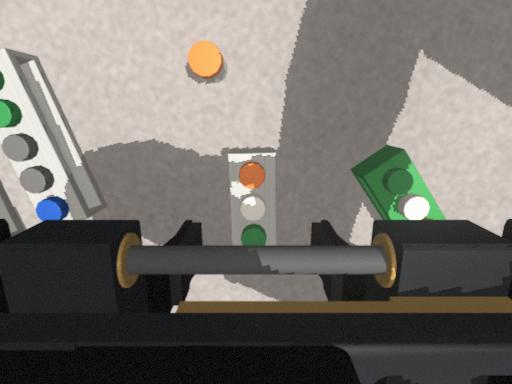

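The wrist view shows rack_short, grey with an orange cap at (252,175), between the fingers. The green decoy at (395,180) and vial_b at (205,59) are clear.

Call:
move_arm(targets=".06 0 -.9 0;0 0 -.9 0;0 0 -.9 0;0 0 -.7 0;0 0 -.1 0;0 0 0 0")

```text
time_s: 9.9
tcp_pos: [0.3954, 0.2109, 0.0104]
ee_rot: [[-0.24, -0.971, -0.002], [-0.971, 0.24, -0.002], [0.003, 0.001, -1.0]]
wrist_force: [-0.1, -0.0, 0.5]
gripper_width: 0.712
gripper_force: 0.0
```

Call:
move_arm(targets="0 0 0 0;0 0 0 0;0 0 0 0;0 0 0 0;0 0 0 0;0 0 0 0", gripper=20)

```text
time_s: 10.4
tcp_pos: [0.3956, 0.2122, 0.012]
ee_rot: [[-0.239, -0.971, 0.001], [-0.971, 0.239, 0.001], [-0.001, -0.001, -1.0]]
wrist_force: [-0.5, 0.3, 5.5]
gripper_width: 0.411
gripper_force: 29.9
```

Call:
move_arm(targets="0 0 1 0;0 0 1 0;0 0 1 0;.6 -.9 0 .3;.6 -.95 0 .4;.65 -.95 0 .4;.65 -.95 0 .4;.65 -.95 0 .4;.65 -.95 0 .4;.65 -.95 0 .4")

```text
time_s: 11.23
tcp_pos: [0.5066, 0.0455, 0.0862]
ee_rot: [[-0.004, -1.0, -0.001], [-1.0, 0.004, 0.0], [-0.0, 0.001, -1.0]]
wrist_force: [0.5, 1.3, -0.5]
gripper_width: 0.413
gripper_force: 29.9
```

Call:
move_arm(targets=".65 -.95 0 .4;.65 -.95 0 .4;.66 -.87 0 0;0 0 -1 0;0 0 -1 0;0 0 0 0;0 0 0 0")

```text
time_s: 11.82
tcp_pos: [0.5541, -0.0229, 0.0352]
ee_rot: [[0.064, -0.998, -0.004], [-0.998, -0.064, -0.001], [0.001, 0.004, -1.0]]
wrist_force: [0.9, -0.4, -0.3]
gripper_width: 0.412
gripper_force: 29.9
```

```bash
python3 - <<'E'
from station import *
from h import *
s=sense();c=capture("wrist");T=wristT(s,c);print(np.round(s["tcp_pos"],4),np.round(s["ee_rot"],3).tolist());cv2.imwrite("pics/w5.png",c["image"][:250])
a=c["image"].astype(int).sum(2)//3
# rack end edge: scan column 256 and bay corner region
print(a[60:200:3,235].tolist())
E
```

```text
[ 0.5541 -0.0229  0.0352] [[0.064, -0.998, -0.004], [-0.998, -0.064, -0.001], [0.001, 0.004, -1.0]]
[107, 109, 190, 187, 190, 189, 190, 189, 191, 191, 189, 194, 193, 191, 188, 186, 186, 187, 191, 185, 186, 185, 183, 181, 188, 192, 190, 184, 184, 183, 184, 113, 114, 115, 114, 109, 101, 102, 101, 191, 175, 140, 137, 136, 137, 139, 138]
```

View pics/w5.png

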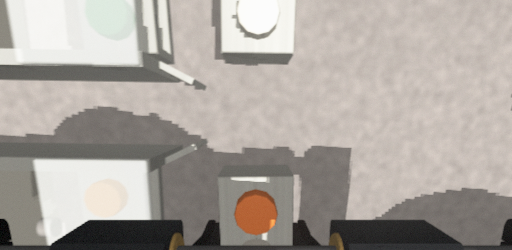

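```bash
python3 - <<'E'
from station import *
from h import *
s=sense();c=capture("wrist");T=wristT(s,c);print(np.round(s["tcp_pos"],4))
for n,p,z in [("cover",(155,159),.068),("lip",(196,147),.064),("rackend",(220,177),.057),("rackend",(293,177),.057),("cap",(256,212),.069),("midrack end",(222,53),.034),("midrack end",(293,53),.034)]:print(n,onz(c,*p,z,T).round(4))
E
```

```text
[ 0.5555 -0.0224  0.0366]
cover [ 0.6017 -0.0685  0.068 ]
lip [ 0.5849 -0.0744  0.064 ]
rackend [ 0.5746 -0.0601  0.057 ]
rackend [ 0.5399 -0.0623  0.057 ]
cap [ 0.5566 -0.0476  0.069 ]
midrack end [ 0.5782 -0.1185  0.034 ]
midrack end [ 0.5428 -0.1207  0.034 ]
```

The wrist view shows bay_short's cover corner at (155,159), the rack end at (220–293,177), and the placed rack_mid end at (222–293,53). The alignment agrees to about 1 mm, so I'll lower and release.

Call:
move_arm(targets="0 0 -.5 0;0 0 -.45 0;0 0 0 0;0 0 0 0")

```text
time_s: 12.25
tcp_pos: [0.5559, -0.022, 0.0137]
ee_rot: [[0.065, -0.998, 0.001], [-0.998, -0.065, 0.0], [0.0, -0.001, -1.0]]
wrist_force: [0.3, 0.3, -0.0]
gripper_width: 0.415
gripper_force: 29.9
```

Call:
move_arm(targets="0 0 0 0;0 0 0 0;0 0 0 0", gripper=46)

```text
time_s: 12.5
tcp_pos: [0.5562, -0.0222, 0.0137]
ee_rot: [[0.064, -0.998, 0.002], [-0.998, -0.064, 0.0], [-0.0, -0.002, -1.0]]
wrist_force: [-0.3, 0.7, 0.2]
gripper_width: 0.51
gripper_force: 0.0
```

Call:
move_arm(targets="0 0 1 0;0 0 1 0;0 0 1 0;0 0 1 -1;0 0 1 -1;0 0 1 -1;0 0 1 -1;0 0 1 -1;0 0 1 -1;0 0 1 -1")

```text
time_s: 13.33
tcp_pos: [0.5551, -0.0225, 0.2646]
ee_rot: [[-0.524, -0.852, 0.001], [-0.852, 0.524, 0.0], [-0.001, -0.001, -1.0]]
wrist_force: [0.9, 0.3, -1.3]
gripper_width: 0.526
gripper_force: 0.0
```

Call:
move_arm(targets="1 0 0 -1;1 0 0 -1;1 0 0 -1;1 0 0 -1;1 0 0 -1;1 0 0 -1;1 0 0 -1;1 0 0 -1;1 0 0 -1;1 0 0 -1", gripper=40)

```text
time_s: 14.17
tcp_pos: [0.8063, -0.0226, 0.2632]
ee_rot: [[-0.989, -0.146, 0.001], [-0.146, 0.989, 0.0], [-0.001, -0.0, -1.0]]
wrist_force: [1.1, -0.2, 0.0]
gripper_width: 0.462
gripper_force: 0.0
```

Call:
move_arm(targets="1 0 0 -.9;1 0 0 0;1 0 0 0;1 0 0 0;1 0 0 0;1 0 0 0")

```text
time_s: 14.67
tcp_pos: [0.9193, -0.0217, 0.2366]
ee_rot: [[-0.997, -0.073, -0.0], [-0.073, 0.997, -0.004], [0.0, -0.004, -1.0]]
wrist_force: [1.2, 0.8, -5.7]
gripper_width: 0.46
gripper_force: 0.0
```

Call:
move_arm(targets="1 0 1 0;1 0 1 0;1 0 1 0;1 0 1 0;0 0 0 0")

```text
time_s: 15.08
tcp_pos: [0.9217, -0.0197, 0.3137]
ee_rot: [[-0.99, -0.071, 0.118], [-0.073, 0.997, -0.009], [-0.117, -0.017, -0.993]]
wrist_force: [-1.5, -0.9, 1.0]
gripper_width: 0.465
gripper_force: 0.0
```

```bash
python3 - <<'E'
from station import *
import numpy as np
s=sense();print({k:np.round(s[k],3).tolist() for k in("tcp_pos","ee_rot","joints","time_s")})
E
```

```text
{'tcp_pos': [0.922, -0.02, 0.314], 'ee_rot': [[-0.99, -0.071, 0.118], [-0.073, 0.997, -0.009], [-0.117, -0.017, -0.993]], 'joints': [9.287, 58.57, 80.655, 1.641, -105.47, -94.606], 'time_s': 15.083}
```

The arm starts to lean out at its reach limit, which is the direction I need. I'll continue and see whether the lean holds.

Call:
move_arm(targets="1 0 1 0;1 0 1 0;1 0 1 0;1 0 1 0;0 0 0 0;0 0 0 0")

```text
time_s: 15.58
tcp_pos: [0.9261, -0.0175, 0.3519]
ee_rot: [[-0.979, -0.07, 0.192], [-0.074, 0.997, -0.015], [-0.191, -0.029, -0.981]]
wrist_force: [-0.4, 0.3, -0.3]
gripper_width: 0.463
gripper_force: 0.0
```

Call:
move_arm(targets="-1 0 -1 0;-1 0 -1 0;-1 0 -1 0;0 0 0 0;0 0 0 0")

```text
time_s: 16.0
tcp_pos: [0.886, -0.0164, 0.3041]
ee_rot: [[-0.981, -0.07, 0.183], [-0.074, 0.997, -0.016], [-0.181, -0.029, -0.983]]
wrist_force: [0.6, -0.4, 0.7]
gripper_width: 0.457
gripper_force: 0.0
```

Call:
move_arm(targets="1 0 1 0;1 0 1 0;1 0 1 0;1 0 1 0;1 0 1 0;1 0 1 0;1 0 1 0;1 0 1 0;1 0 1 0;0 0 0 0")

```text
time_s: 16.83
tcp_pos: [0.9369, -0.0137, 0.4219]
ee_rot: [[-0.938, -0.063, 0.34], [-0.077, 0.997, -0.027], [-0.337, -0.051, -0.94]]
wrist_force: [0.6, -0.8, 1.2]
gripper_width: 0.46
gripper_force: 0.0
```

Call:
move_arm(targets=".5 0 1 0;.5 0 1 0;.5 0 1 0;.5 0 1 0;.5 0 1 0;.5 0 1 0;.5 0 1 0;.5 0 1 0;.5 0 1 0;0 0 0 0")

```text
time_s: 17.67
tcp_pos: [0.9051, -0.0122, 0.5364]
ee_rot: [[-0.881, -0.054, 0.47], [-0.081, 0.996, -0.037], [-0.466, -0.071, -0.882]]
wrist_force: [-0.5, -0.3, 1.8]
gripper_width: 0.458
gripper_force: 0.0
```

Lean is about 28° and it holds. I'll bring the tool back in front of bay_short.

Call:
move_arm(targets="-1 0 -.7 0;-1 0 -.7 0;-1 0 -.7 0;-1 0 -.7 0;-1 0 -.7 0;-1 0 -.7 0;-1 0 -.7 0;-1 0 -.7 0;-1 0 -.7 0;-1 0 -.7 0")

```text
time_s: 18.5
tcp_pos: [0.6923, -0.0099, 0.3864]
ee_rot: [[-0.879, -0.053, 0.475], [-0.079, 0.996, -0.035], [-0.471, -0.068, -0.88]]
wrist_force: [0.5, -0.5, 1.0]
gripper_width: 0.459
gripper_force: 0.0
```

Call:
move_arm(targets="-1 0 -.7 0;-1 0 -.7 0;-1 0 -.7 0;-1 0 -.7 0;-1 0 -.7 0;-1 0 -.7 0;-1 0 -.7 0;0 0 0 0;0 0 0 0")

```text
time_s: 19.25
tcp_pos: [0.5173, -0.0097, 0.2622]
ee_rot: [[-0.881, -0.054, 0.471], [-0.081, 0.996, -0.035], [-0.467, -0.069, -0.882]]
wrist_force: [-0.2, 0.6, 1.2]
gripper_width: 0.459
gripper_force: 0.0
```

Call:
move_arm(targets="-.25 -.3 -1 0;-.25 -.3 -1 0;0 0 -1 0;0 0 -1 0;0 0 -1 0;0 0 -1 0;0 0 -1 0;0 0 -1 0;0 0 -1 0;0 0 -.5 0")

```text
time_s: 20.08
tcp_pos: [0.5156, -0.0253, 0.1111]
ee_rot: [[-0.927, -0.059, 0.37], [-0.076, 0.997, -0.031], [-0.367, -0.057, -0.929]]
wrist_force: [0.6, 0.1, -0.3]
gripper_width: 0.459
gripper_force: 0.0
```

Call:
move_arm(targets="0 0 -.2 0;0 0 -.2 0;0 0 0 0;0 0 0 0;0 0 0 0")

```text
time_s: 20.5
tcp_pos: [0.5114, -0.027, 0.1052]
ee_rot: [[-0.932, -0.06, 0.358], [-0.077, 0.997, -0.032], [-0.355, -0.057, -0.933]]
wrist_force: [-0.4, 0.1, 0.2]
gripper_width: 0.463
gripper_force: 0.0
```

```bash
python3 - <<'E'
from station import *
import numpy as np
s=sense();print({k:np.round(s[k],3).tolist() for k in("tcp_pos","joints","time_s")})
E
```

```text
{'tcp_pos': [0.511, -0.027, 0.105], 'joints': [13.559, 9.719, -53.813, 46.094, -9.197, -144.052], 'time_s': 20.5}
```

```bash
cat > k.py <<'E'
import numpy as np
from scipy.optimize import least_squares
from station import *
D=[((-58.122,22.089,.38),(.183,-.597,.221),(-.001,.002,-1)),((-5.2941,12.3993,-27.988),(.4258,-.2,.1326),(-.0004,-.0001,-1)),((9.287,58.57,80.655),(.922,-.02,.314),(.118,-.009,-.993))]
s=sense();D.append((s["joints"][:3],s["tcp_pos"],np.array(s["ee_rot"])[:,2]))
def wc(q,p):
    q=np.radians(q);a,L2,L3,e,H,lt=p;d=q[1]-q[2]
    return a+L2*np.sin(q[1])+L3*np.cos(d)+e*np.sin(d),H+L2*np.cos(q[1])-L3*np.sin(d)+e*np.cos(d)
def f(p):
    r=[]
    for q,t,z in D:
        W=np.array(t)-p[5]*np.array(z);j=np.radians(q[0]);x,h=wc(q,p)
        r+= [W[0]*np.cos(j)+W[1]*np.sin(j)-x,W[2]-h,W[1]*np.cos(j)-W[0]*np.sin(j)+p[6]]
    return r
o=least_squares(f,[.05,.45,.45,0,.35,.3,.16]);p=o.x
print(p.round(3),np.abs(o.fun).max().round(4))
def sol(x,y,z,tilt,az=3.7):
    t,a=np.radians([tilt,az]);zt=np.array([np.sin(t)*np.cos(a),np.sin(t)*np.sin(a),-np.cos(t)])
    W=np.array([x,y,z])-p[5]*zt;R=np.sqrt(W[0]**2+W[1]**2-p[6]**2)
    g=least_squares(lambda q:np.array(wc([0,*q],p[:6]))-[R,W[2]],[20,-20]).x
    j1=np.arctan2(W[1],W[0])-np.arcsin(-p[6]/np.hypot(*W[:2])) 
    d=np.radians(g[0]-g[1]);fo=np.array([np.cos(d)*np.cos(j1),np.cos(d)*np.sin(j1),-np.sin(d)])
    return np.degrees(j1).round(1),g.round(1),"angle tool-forearm",np.degrees(np.arccos(fo@zt)).round(1)
E
python3 - <<'E'
from k import *
for y in(-.17,-.02,.13):
  for x in(.55,.6):
    for t in(20,25,28): print(x,y,t,*sol(x,y,.016,t))
E
```

```text
Traceback (most recent call last):
  File "k.py", line 15, in <module>
    o=least_squares(f,[.05,.45,.45,0,.35,.3,.16]);p=o.x
  File "k.py", line 12, in f
    W=np.array(t)-p[5]*np.array(z);j=np.radians(q[0]);x,h=wc(q,p)
                                                          ~~^^^^^
  File "k.py", line 7, in wc
    q=np.radians(q);a,L2,L3,e,H,lt=p;d=q[1]-q[2]
                    ^^^^^^^^^^^^^^
ValueError: too many values to unpack (expected 6)
```

```bash
sed -i 's/=p;d=/=p[:6];d=/' k.py
python3 - <<'E'
from k import *
for y in(-.17,-.02,.13):
  for x in(.5,.55,.6):
    for t in(15,25,28): print(x,y,t,*sol(x,y,.016,t))
E
```

```text
[ 0.111  0.449  0.366 -0.04   0.45   0.478  0.142] 0.0504
0.5 -0.17 15 -5.4 [ 29.6 -45. ] angle tool-forearm 2.4
0.5 -0.17 25 -7.7 [ 36.2 -56.3] angle tool-forearm 27.5
0.5 -0.17 28 -8.5 [ 40.6 -59.4] angle tool-forearm 37.8
0.55 -0.17 15 -4.8 [ 31.5 -37.4] angle tool-forearm 6.6
0.55 -0.17 25 -6.6 [ 35.3 -49. ] angle tool-forearm 19.3
0.55 -0.17 28 -7.3 [ 38.1 -52.1] angle tool-forearm 28.2
0.6 -0.17 15 -4.3 [ 33.9 -29.7] angle tool-forearm 11.7
0.6 -0.17 25 -5.8 [ 35.8 -41.5] angle tool-forearm 12.6
0.6 -0.17 28 -6.4 [ 37.7 -44.7] angle tool-forearm 20.6
0.5 -0.02 15 17.8 [ 28.6 -51.4] angle tool-forearm 5.8
0.5 -0.02 25 21.8 [ 41.  -65.3] angle tool-forearm 40.8
0.5 -0.02 28 23.5 [ 51.1 -69.6] angle tool-forearm 57.7
0.55 -0.02 15 15.6 [ 30.  -43.1] angle tool-forearm 3.7
0.55 -0.02 25 18.4 [ 36.2 -56.3] angle tool-forearm 27.4
0.55 -0.02 28 19.5 [ 41.  -60.1] angle tool-forearm 38.8
0.6 -0.02 15 13.9 [ 32.3 -34.9] angle tool-forearm 8.5
0.6 -0.02 25 16.0 [ 35.3 -47.9] angle tool-forearm 18.4
0.6 -0.02 28 16.8 [ 38.  -51.6] angle tool-forearm 27.6
0.5 0.13 15 38.9 [ 29.  -48.4] angle tool-forearm 8.6
0.5 0.13 25 47.6 [ 38.3 -61.5] angle tool-forearm 32.7
0.5 0.13 28 50.9 [ 45.3 -65.4] angle tool-forearm 44.5
0.55 0.13 15 34.6 [ 30.7 -40.5] angle tool-forearm 9.6
0.55 0.13 25 41.2 [ 35.6 -53.3] angle tool-forearm 24.2
0.55 0.13 28 43.7 [ 39.5 -57. ] angle tool-forearm 33.2
0.6 0.13 15 31.1 [ 33.  -32.5] angle tool-forearm 13.0
0.6 0.13 25 36.3 [ 35.4 -45.4] angle tool-forearm 17.9
0.6 0.13 28 38.2 [ 37.7 -48.9] angle tool-forearm 25.3
```

```bash
cat > k.py <<'E'
import numpy as np
from scipy.optimize import least_squares
from scipy.spatial.transform import Rotation as Ro
from station import *
D=[((-58.122,22.089,.38,-.029,-68.409),(.183,-.597,.221),(-.001,.002,-1)),((-5.2941,12.3993,-27.988,.01,-49.636),(.4258,-.2,.1326),(-.0004,-.0001,-1)),((9.287,58.57,80.655,1.641,-105.47),(.922,-.02,.314),(.118,-.009,-.993)),
((13.559,9.719,-53.813,46.094,-9.197),(.511,-.027,.105),(.358,-.032,-.933))]
sg=1
def fk(q,p):
    j=np.radians(q);a,L2,L3,H,lt,o=p;d=j[1]-j[2]
    r=np.array([np.cos(j[0]),np.sin(j[0]),0]);k=np.array([0,0,1.]);n0=np.cross(r,k)
    f=np.cos(d)*r-np.sin(d)*k
    n=Ro.from_rotvec(sg*j[3]*f).apply(n0)
    z=Ro.from_rotvec(j[4]*n).apply(f)
    W=r*(a+L2*np.sin(j[1]))+k*(H+L2*np.cos(j[1]))+L3*f
    return W+o*n+lt*z,z
E
python3 - <<'E'
import k
from k import *
for k.sg in(1,-1):
    F=lambda p:np.concatenate([fk(q,p)[0]-t for q,t,z in D])
    o=least_squares(F,[0,.5,.5,.25,.3,.16]);print(k.sg,o.x.round(4),np.abs(o.fun).max().round(4),[np.round(fk(q,o.x)[1],3).tolist() for q,t,z in D[2:]])
E
```

```text
1 [0.1336 0.4438 0.327  0.6222 0.6784 0.1831] 0.089 [[0.109, 0.046, -0.993], [0.304, 0.192, -0.933]]
-1 [-0.0006  0.5653  0.4223  0.1597  0.3058  0.16  ] 0.0004 [[0.118, -0.009, -0.993], [0.358, -0.032, -0.933]]
```

```bash
sed -i 's/^sg=1/sg=-1\nP=[-.0006,.5653,.4223,.1597,.3058,.16]/' k.py; cat >> k.py <<'E'
lo=np.array([-179,-69,-61,-181,-171]);hi=np.array([179,118,80,117,-9.3])
def ik(t,tilt,az,seeds=((5,25,-30,0,-30),(15,10,-50,45,-15),(5,20,-50,-45,-15),(5,20,-50,-170,-15),(5,20,-50,110,-15))):
    T,A=np.radians([tilt,az]);z=np.array([np.sin(T)*np.cos(A),np.sin(T)*np.sin(A),-np.cos(T)])
    R=[]
    for s in seeds:
        g=least_squares(lambda q:np.concatenate([(fk(q,P)[0]-t)*3,fk(q,P)[1]-z]),np.clip(s,lo+.1,hi-.1),bounds=(lo,hi),x_scale=30.)
        if np.abs(g.fun).max()<2e-3:R.append(g.x)
    return R
B={"mid":(.6055,-.1695),"short":(.598,-.0197),"long":(.592,.1313)}
def at(b,x,y=0,z=.016,yaw=3.7):
    a=np.radians(yaw);c,s=np.cos(a),np.sin(a);return np.array([B[b][0]+x*c-y*s,B[b][1]+x*s+y*c,z])
E
python3 - <<'E'
from k import *
for b in B:
  for x in(-.08,-.03,0):
    o=[]
    for t in(16,20,24,28,32):
      for az in(-20,0,20):
        R=ik(at(b,x),t,az)
        if R:o.append((t,az,[np.round(r[3:]).astype(int).tolist() for r in R][:2]))
    print(b,x,o)
E
```

```text
mid -0.08 [(16, 0, [[-2, -15], [-2, -15]]), (16, 20, [[-17, -25], [-17, -25]]), (20, 0, [[-4, -10], [-4, -10]]), (20, 20, [[-24, -23], [-24, -23]]), (24, 20, [[-33, -23], [-33, -23]]), (28, 20, [[-42, -23], [-42, -23]]), (32, 20, [[-52, -25], [-52, -25]])]
mid -0.03 [(16, -20, [[33, -9], [33, -9]]), (16, 0, [[-1, -18], [-1, -18]]), (16, 20, [[-15, -27], [-15, -27]]), (20, 0, [[-2, -12], [-2, -12]]), (20, 20, [[-22, -25], [-22, -25]]), (24, 20, [[-29, -24], [-29, -24]]), (28, 20, [[-38, -24], [-38, -24]]), (32, 20, [[-48, -24], [-48, -24]])]
mid 0 [(16, -20, [[25, -13], [25, -13]]), (16, 0, [[-1, -20], [-1, -20]]), (16, 20, [[-14, -28], [-14, -28]]), (20, 0, [[-2, -14], [-2, -14]]), (20, 20, [[-20, -26], [-20, -26]]), (24, 20, [[-27, -24], [-27, -24]]), (28, 20, [[-36, -24], [-36, -24]]), (32, 20, [[-45, -24], [-45, -24]])]
short -0.08 [(16, 20, [[-6, -15], [-6, -15]]), (20, 20, [[-12, -11], [-12, -11]]), (28, 20, [[-37, -9], [-37, -9]]), (32, -20, [[-178, -15]]), (32, 20, [[-53, -11], [-53, -11]])]
short -0.03 [(16, 20, [[-6, -18], [-6, -18]]), (20, 20, [[-11, -14], [-11, -14]]), (24, 20, [[-19, -11], [-19, -11]]), (28, 20, [[-31, -10], [-31, -10]]), (32, 20, [[-46, -11], [-46, -11]])]
short 0 [(16, 0, [[21, -11], [21, -11]]), (16, 20, [[-6, -20], [-6, -20]]), (20, 20, [[-10, -16], [-10, -16]]), (24, 20, [[-17, -13], [-17, -13]]), (28, 20, [[-28, -11], [-28, -11]]), (32, 20, [[-41, -11], [-41, -11]])]
long -0.08 [(16, -20, [[84, -11], [84, -11]]), (20, -20, [[114, -12], [114, -12]]), (32, 0, [[-165, -10], [-165, -10]])]
long -0.03 [(16, -20, [[62, -13], [62, -13]]), (16, 20, [[14, -11], [14, -11]]), (20, -20, [[100, -12], [100, -12]])]
long 0 [(16, -20, [[50, -16], [50, -16]]), (16, 20, [[10, -15], [10, -15]]), (20, -20, [[90, -12], [90, -12]]), (24, -20, [[113, -14], [113, -14]])]
```

```bash
python3 - <<'E'
from k import *
S=((25,25,-30,0,-30),(30,20,-50,-45,-15),(25,20,-45,45,-15))
for b in("short","long"):
 for x in(-.09,0):
  for t in(18,21,24,28):
    o=[]
    for az in(10,20,30,40,50):
        R=ik(at(b,x,z=.01),t,az,S)
        if R:o.append((az,np.round(R[0]).astype(int).tolist()))
    print(b,x,t,o)
s=sense();print(np.array(s["ee_rot"]).round(3).tolist())
E
```

```text
short -0.09 18 [(20, [14, 22, -39, -10, -11]), (30, [11, 23, -34, -20, -18]), (40, [8, 23, -30, -25, -23]), (50, [6, 24, -27, -27, -28])]
short -0.09 21 [(20, [13, 22, -38, -16, -9]), (30, [9, 22, -33, -27, -17]), (40, [6, 23, -29, -31, -23]), (50, [3, 24, -27, -33, -29])]
short -0.09 24 [(30, [6, 22, -32, -34, -17]), (40, [3, 23, -28, -38, -24]), (50, [1, 24, -26, -38, -30])]
short -0.09 28 [(20, [7, 21, -34, -40, -9]), (30, [2, 22, -30, -46, -18]), (40, [-1, 23, -27, -47, -25]), (50, [-3, 24, -25, -46, -32])]
short 0 18 [(10, [14, 27, -34, 7, -11]), (20, [12, 28, -27, -8, -17]), (30, [10, 28, -23, -16, -23]), (40, [8, 29, -20, -21, -28]), (50, [6, 30, -17, -23, -33])]
short 0 21 [(20, [12, 27, -28, -12, -14]), (30, [9, 28, -23, -21, -21]), (40, [6, 29, -19, -26, -27]), (50, [4, 30, -16, -29, -33])]
short 0 24 [(20, [11, 27, -28, -18, -12]), (30, [7, 28, -22, -28, -20]), (40, [4, 28, -19, -32, -27]), (50, [2, 30, -16, -34, -33])]
short 0 28 [(20, [9, 27, -26, -29, -11]), (30, [4, 27, -21, -37, -20]), (40, [1, 28, -18, -40, -27]), (50, [-1, 30, -15, -41, -34])]
long -0.09 18 [(40, [30, 23, -36, -13, -14]), (50, [26, 23, -32, -21, -20])]
long -0.09 21 [(40, [28, 22, -35, -20, -12]), (50, [25, 23, -31, -28, -19])]
long -0.09 24 [(40, [27, 22, -34, -28, -12]), (50, [22, 23, -30, -35, -19])]
long -0.09 28 [(40, [23, 22, -32, -42, -12]), (50, [18, 23, -28, -46, -20])]
long 0 18 [(30, [27, 28, -28, -3, -15]), (40, [25, 29, -24, -13, -21]), (50, [23, 29, -20, -19, -26])]
long 0 21 [(30, [27, 28, -30, -5, -11]), (40, [24, 28, -24, -18, -19]), (50, [21, 29, -20, -24, -25])]
long 0 24 [(40, [23, 28, -23, -24, -17]), (50, [20, 29, -19, -30, -24])]
long 0 28 [(40, [21, 28, -22, -34, -16]), (50, [17, 28, -18, -39, -24])]
[[-0.932, -0.06, 0.358], [-0.077, 0.997, -0.032], [-0.355, -0.057, -0.933]]
```

Call:
move_arm(targets="0 0 1 1;0 0 1 1;.6 0 1 1;1 0 1 1;1 0 1 1;1 0 1 1;1 0 1 1;1 0 1 0;1 0 1 0;1 0 1 0", gripper=0)

```text
time_s: 21.33
tcp_pos: [0.6883, -0.0433, 0.309]
ee_rot: [[-0.818, -0.448, 0.361], [-0.448, 0.89, 0.089], [-0.361, -0.089, -0.928]]
wrist_force: [1.0, 0.5, 0.7]
gripper_width: 0.003
gripper_force: 0.0
```

Call:
move_arm(targets="1 0 .8 0;1 0 .8 0;1 0 .8 0;1 0 .8 0;1 0 .8 0;1 0 .8 0;1 0 .8 0;1 0 1 0;1 0 1 0;1 0 1 0")

```text
time_s: 22.17
tcp_pos: [0.9014, -0.0414, 0.4863]
ee_rot: [[-0.813, -0.443, 0.378], [-0.446, 0.891, 0.084], [-0.374, -0.1, -0.922]]
wrist_force: [39.8, -27.2, 56.0]
gripper_width: 0.004
gripper_force: 0.0
```

Call:
move_arm(targets="0 0 0 0;0 0 .3 0;.2 0 .5 0;.2 0 .5 0;.2 0 .5 0;.2 0 .5 0;.2 0 .5 0;.2 0 .5 0;.2 0 .5 0;0 0 0 0")

```text
time_s: 23.0
tcp_pos: [0.881, -0.0351, 0.5411]
ee_rot: [[-0.79, -0.432, 0.435], [-0.443, 0.893, 0.081], [-0.423, -0.129, -0.897]]
wrist_force: [0.5, 0.3, 0.7]
gripper_width: 0.004
gripper_force: 0.0
```

Call:
move_arm(targets=".2 0 .6 0;.2 0 .6 0;.2 0 .6 0;.2 0 .6 0;.2 0 .6 0;.2 0 .6 0;0 0 0 0;-.5 0 -.3 0;-.8 0 -.6 0;-.8 0 -.6 0")

```text
time_s: 23.83
tcp_pos: [0.8182, -0.0303, 0.5484]
ee_rot: [[-0.772, -0.419, 0.478], [-0.44, 0.895, 0.076], [-0.46, -0.152, -0.875]]
wrist_force: [0.3, 0.7, 1.9]
gripper_width: 0.005
gripper_force: 0.0
```

Call:
move_arm(targets="-.9 0 -.8 .6;-.9 0 -.8 .6;-.9 0 -.8 .6;-.9 0 -.8 .6;-.9 0 -.8 .6;-.9 0 -.8 .6;-.9 0 -.8 .6;-.9 0 -.8 0;-.9 0 -.8 0;-.9 0 -.8 0")

```text
time_s: 24.67
tcp_pos: [0.5913, -0.0308, 0.3499]
ee_rot: [[-0.563, -0.712, 0.42], [-0.686, 0.686, 0.242], [-0.461, -0.152, -0.874]]
wrist_force: [0.6, 0.7, 0.1]
gripper_width: 0.011
gripper_force: 0.0
```

Call:
move_arm(targets="-.9 .1 -.8 0;-.9 .1 -.8 0;-.9 .1 -.8 0;-.3 0 -1 0;0 0 -1 0;0 0 -1 0;0 0 -1 0;0 0 -1 0;0 0 0 0;0 0 0 0")

```text
time_s: 25.5
tcp_pos: [0.5174, -0.0233, 0.1652]
ee_rot: [[-0.564, -0.712, 0.418], [-0.687, 0.685, 0.242], [-0.459, -0.151, -0.876]]
wrist_force: [0.5, 0.3, 0.4]
gripper_width: 0.008
gripper_force: 0.0
```

Call:
move_arm(targets="-.2 .07 -1 0;-.2 0 -1 0;-.05 0 -1 0;0 0 -1 0;0 0 -1 0;0 0 -.7 0;0 0 -.3 0;0 0 0 0;0 0 0 0")

```text
time_s: 26.25
tcp_pos: [0.5082, -0.0216, 0.0171]
ee_rot: [[-0.561, -0.712, 0.422], [-0.687, 0.685, 0.242], [-0.462, -0.154, -0.874]]
wrist_force: [-0.6, -0.3, 0.2]
gripper_width: 0.003
gripper_force: 0.0
```

```bash
python3 - <<'E'
from station import *
from h import *
s=sense();print({k:np.round(s[k],3).tolist() for k in("tcp_pos","joints","time_s","wrist_force")})
c=capture("side");a=c["image"][150:300,140:340]
cv2.imwrite("pics/d1.png",cv2.resize(a,None,fx=4,fy=4,interpolation=cv2.INTER_CUBIC))
E
```

```text
{'tcp_pos': [0.508, -0.022, 0.017], 'joints': [1.89, 21.118, -30.199, -47.345, -18.079, -0.771], 'time_s': 26.25, 'wrist_force': [-0.586, -0.265, 0.194]}
```

View pics/d1.png

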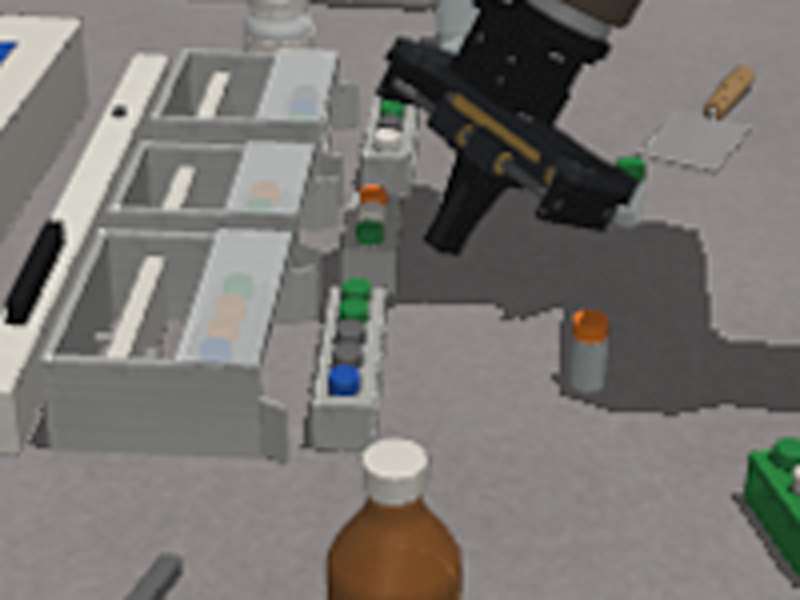

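The side view shows the leaning closed fingers at (445,240), just in front of rack_short (370,220). All three racks stand upright before their mouths and the bystanders are clear. Now I'll push rack_short.

Call:
move_arm(targets=".3 .02 -.1 0;.3 .02 0 0;.3 .02 0 0;.3 .02 0 0;.3 .02 0 0;.3 .02 0 0;.3 .02 0 0;.2 .01 0 0;.1 .01 0 0;0 0 0 0")

```text
time_s: 27.13
tcp_pos: [0.564, -0.0156, 0.0122]
ee_rot: [[-0.564, -0.715, 0.414], [-0.687, 0.684, 0.246], [-0.459, -0.145, -0.877]]
wrist_force: [-5.4, 3.0, 3.8]
gripper_width: 0.007
gripper_force: 3.4
```

Call:
move_arm(targets=".1 .01 0 0;.1 .01 0 0;.1 .01 0 0;.1 0 0 0;.1 .01 0 0;0 0 0 0")

```text
time_s: 27.63
tcp_pos: [0.5731, -0.0121, 0.0116]
ee_rot: [[-0.565, -0.718, 0.407], [-0.686, 0.682, 0.251], [-0.458, -0.137, -0.878]]
wrist_force: [-12.4, 9.8, 9.5]
gripper_width: 0.008
gripper_force: 7.5
```

```bash
cat >> h.py <<'E'
def blobs(c,z=.044,box=(.45,.75,-.27,.24),smin=45,amin=4):
    h=cv2.cvtColor(c["image"],cv2.COLOR_BGR2HSV);r=[]
    for n,a,b in(("orange",5,25),("green",45,80),("blue",100,130)):
        m=((h[...,0]>=a)&(h[...,0]<=b)&(h[...,1]>smin)&(h[...,2]>25)).astype(np.uint8)
        k,_,st,ce=cv2.connectedComponentsWithStats(m)
        for i in range(1,k):
            w=onz(c,*ce[i],z)
            if st[i,4]>=amin and box[0]<w[0]<box[1] and box[2]<w[1]<box[3]:r.append((n,int(st[i,4]),w[:2].round(4).tolist(),ce[i].round(0).tolist()))
    return sorted(r,key=lambda t:t[2][1])
E
python3 - <<'E'
from station import *
from h import *
s=sense();print(np.round(s["tcp_pos"],4),np.round(s["wrist_force"],1),np.round(s["moment"],2))
for n in("scene","side"):
    for b in blobs(capture(n)):print(n,*b)
E
```

```text
[ 0.5731 -0.0121  0.0116] [-12.4   9.8   9.5] [2.7  2.82 2.3 ]
scene green 30 [0.5613, -0.2085] [182.0, 199.0]
scene green 30 [0.5592, -0.1844] [190.0, 200.0]
scene blue 20 [0.6384, -0.1771] [184.0, 220.0]
scene green 8 [0.6371, -0.1527] [193.0, 220.0]
scene green 6 [0.6361, -0.1282] [202.0, 221.0]
scene orange 11 [0.5146, -0.0787] [228.0, 194.0]
scene orange 52 [0.6392, -0.0413] [231.0, 227.0]
scene orange 211 [0.4795, -0.0283] [246.0, 188.0]
scene green 81 [0.6428, -0.0055] [244.0, 229.0]
scene green 30 [0.5498, 0.0796] [278.0, 210.0]
scene green 28 [0.631, 0.0834] [276.0, 231.0]
scene green 32 [0.5485, 0.1038] [286.0, 210.0]
scene orange 99 [0.6297, 0.1205] [289.0, 232.0]
scene blue 39 [0.6275, 0.1583] [303.0, 234.0]
scene blue 42 [0.543, 0.1777] [312.0, 213.0]
side blue 28 [0.5534, -0.1516] [240.0, 182.0]
side blue 6 [0.5849, -0.1486] [230.0, 181.0]
side orange 116 [0.5623, -0.1395] [237.0, 183.0]
side blue 6 [0.5697, -0.127] [234.0, 185.0]
side blue 12 [0.5415, -0.1015] [242.0, 189.0]
side orange 18 [0.5467, -0.0858] [240.0, 192.0]
side orange 7 [0.5097, -0.0739] [252.0, 194.0]
side orange 42 [0.5919, -0.0385] [222.0, 199.0]
side orange 6 [0.6418, -0.0344] [204.0, 198.0]
side green 12 [0.6023, 0.0078] [215.0, 206.0]
side green 81 [0.5533, 0.092] [228.0, 224.0]
side orange 4 [0.6292, 0.1419] [194.0, 233.0]
side blue 61 [0.5472, 0.1812] [225.0, 245.0]
```

Call:
move_arm(targets="-.4 0 .1 0;-.4 0 0 0;0 -.6 0 0;0 -.5 0 0;0 0 0 0;.2 0 0 0;.2 .01 0 0;.1 .01 0 0;.1 .01 0 0;0 0 0 0")

```text
time_s: 28.57
tcp_pos: [0.5744, -0.0425, 0.0155]
ee_rot: [[-0.562, -0.713, 0.419], [-0.687, 0.685, 0.243], [-0.46, -0.152, -0.875]]
wrist_force: [-1.5, 0.3, 0.2]
gripper_width: 0.007
gripper_force: 0.3
```

```bash
python3 - <<'E'
from station import *
from h import *
s=sense();print(np.round(s["tcp_pos"],4),np.round(s["wrist_force"],1),np.round(s["moment"],2))
for n in("scene","side"):
    for b in blobs(capture(n),box=(.55,.7,-.08,.04)):print(n,*b)
E
```

```text
[ 0.5744 -0.0425  0.0155] [-1.5  0.3  0.2] [-0.56  1.12  0.03]
scene orange 53 [0.6407, -0.0409] [231.0, 227.0]
scene green 41 [0.6432, -0.0164] [240.0, 229.0]
scene green 43 [0.6476, 0.0073] [248.0, 231.0]
side orange 32 [0.603, -0.0371] [218.0, 199.0]
```

Call:
move_arm(targets=".1 .01 0 0;.1 .01 0 0;.1 .01 0 0;.1 0 0 0;0 0 0 0")

```text
time_s: 29.08
tcp_pos: [0.5846, -0.0423, 0.0157]
ee_rot: [[-0.562, -0.712, 0.42], [-0.687, 0.685, 0.242], [-0.46, -0.152, -0.875]]
wrist_force: [-0.4, -1.0, -0.3]
gripper_width: 0.007
gripper_force: 0.2
```

```bash
python3 - <<'E'
from station import *
from h import *
s=sense();print(np.round(s["tcp_pos"],4),np.round(s["wrist_force"],1),np.round(s["moment"],2))
for n in("scene","side"):
    for b in blobs(capture(n),box=(.55,.7,-.08,.04),smin=30):print(n,*b)
E
```

```text
[ 0.5846 -0.0423  0.0157] [-0.4 -1.  -0.3] [-0.61  1.07 -0.05]
scene orange 19 [0.6147, -0.0404] [233.0, 220.0]
scene orange 70 [0.6476, -0.0394] [231.0, 229.0]
scene green 98 [0.6511, -0.0016] [245.0, 232.0]
scene green 6 [0.626, 0.0107] [250.0, 226.0]
side orange 28 [0.653, -0.0382] [200.0, 197.0]
side orange 26 [0.6137, -0.0352] [214.0, 199.0]
side green 6 [0.6614, -0.0183] [196.0, 200.0]
```

Call:
move_arm(targets=".1 .01 0 0;.1 .01 0 0;.1 .01 0 0;0 0 0 0")

```text
time_s: 29.52
tcp_pos: [0.592, -0.0415, 0.0157]
ee_rot: [[-0.562, -0.712, 0.42], [-0.687, 0.685, 0.242], [-0.46, -0.152, -0.875]]
wrist_force: [-0.2, -0.8, -0.3]
gripper_width: 0.008
gripper_force: 0.3
```

```bash
python3 - <<'E'
from station import *
from h import *
s=sense();print(np.round(s["tcp_pos"],4),np.round(s["wrist_force"],1),np.round(s["moment"],2))
for n in("scene","side"):
    for b in blobs(capture(n),box=(.55,.7,-.08,.04),smin=30):print(n,*b)
E
```

```text
[ 0.592  -0.0415  0.0157] [-0.2 -0.8 -0.3] [-0.62  1.17 -0.04]
scene orange 108 [0.6453, -0.0375] [232.0, 228.0]
scene green 49 [0.6555, -0.0117] [241.0, 232.0]
scene green 15 [0.6274, 0.0115] [251.0, 226.0]
scene green 48 [0.6549, 0.0122] [249.0, 234.0]
side orange 30 [0.6609, -0.0369] [197.0, 197.0]
side orange 19 [0.6225, -0.0363] [211.0, 198.0]
side green 10 [0.6636, -0.0152] [194.0, 201.0]
```

Call:
move_arm(targets=".08 .01 0 0;.08 .01 0 0;.05 0 0 0;0 0 0 0;0 0 0 0")

```text
time_s: 30.03
tcp_pos: [0.5958, -0.0414, 0.0154]
ee_rot: [[-0.563, -0.712, 0.418], [-0.687, 0.685, 0.242], [-0.459, -0.151, -0.875]]
wrist_force: [-4.7, -2.6, 2.2]
gripper_width: 0.006
gripper_force: 2.1
```

```bash
cat > chk.py <<'E'
import sys
from station import *
from h import *
b=tuple(map(float,sys.argv[1:5]))
s=sense();print(np.round(s["time_s"],2),np.round(s["tcp_pos"],4),np.round(s["wrist_force"],1))
for n in("scene","side"):
    for t in blobs(capture(n),box=b,smin=30):print(n,*t)
E
python3 chk.py .55 .7 -.08 .04
```

```text
30.03 [ 0.5958 -0.0414  0.0154] [-4.7 -2.6  2.2]
scene orange 116 [0.6476, -0.0373] [232.0, 229.0]
scene green 48 [0.6568, -0.0122] [240.0, 233.0]
scene green 16 [0.6278, 0.0116] [251.0, 226.0]
scene green 48 [0.6559, 0.012] [249.0, 234.0]
side orange 31 [0.6641, -0.0365] [196.0, 197.0]
side orange 19 [0.6253, -0.036] [210.0, 198.0]
side green 12 [0.6653, -0.0145] [194.0, 201.0]
```

Call:
move_arm(targets=".08 0 0 0;.06 0 0 0;0 0 0 0;0 0 0 0")

```text
time_s: 30.47
tcp_pos: [0.5996, -0.0414, 0.0153]
ee_rot: [[-0.563, -0.712, 0.419], [-0.687, 0.685, 0.242], [-0.459, -0.151, -0.875]]
wrist_force: [-3.5, -3.2, -0.5]
gripper_width: 0.0
gripper_force: 1.8
```

Call:
move_arm(targets=".06 0 0 0;.06 0 0 0;0 0 0 0;0 0 0 0")

```text
time_s: 30.8
tcp_pos: [0.602, -0.0414, 0.0151]
ee_rot: [[-0.564, -0.713, 0.418], [-0.687, 0.685, 0.242], [-0.459, -0.15, -0.876]]
wrist_force: [-5.8, -4.6, 0.3]
gripper_width: 0.008
gripper_force: 2.8
```

```bash
python3 chk.py .55 .7 -.08 .04
```

```text
30.8 [ 0.602  -0.0414  0.0151] [-5.8 -4.6  0.3]
scene orange 125 [0.6508, -0.0385] [232.0, 230.0]
scene green 97 [0.6596, -0.0007] [244.0, 234.0]
scene green 21 [0.6288, 0.0109] [250.0, 226.0]
side orange 22 [0.6329, -0.0376] [207.0, 198.0]
side orange 34 [0.6696, -0.0374] [194.0, 197.0]
side green 15 [0.6667, -0.0144] [193.0, 201.0]
```

Call:
move_arm(targets="-.5 0 0 0;-.3 0 0 0;0 .8 0 0;0 .8 0 0;0 0 0 0;.2 0 0 0;.2 0 0 0;0 0 0 0")

```text
time_s: 31.57
tcp_pos: [0.5944, -0.0012, 0.016]
ee_rot: [[-0.562, -0.712, 0.421], [-0.687, 0.685, 0.242], [-0.461, -0.153, -0.874]]
wrist_force: [0.5, 0.7, 0.1]
gripper_width: 0.007
gripper_force: 0.1
```

Call:
move_arm(targets=".1 0 0 0;.1 0 0 0;.06 0 0 0;0 0 0 0")

```text
time_s: 31.9
tcp_pos: [0.5964, -0.001, 0.0147]
ee_rot: [[-0.565, -0.714, 0.414], [-0.686, 0.685, 0.244], [-0.458, -0.146, -0.877]]
wrist_force: [-8.2, -0.4, 5.9]
gripper_width: 0.006
gripper_force: 4.1
```

```bash
python3 chk.py .55 .7 -.08 .04; python3 - <<'E'
from station import *
import numpy as np
s=sense();print(np.round(s["joints"],1),np.round(s["effort"],1),np.round(s["moment"],2))
E
```

```text
31.9 [ 0.5964 -0.001   0.0147] [-8.2 -0.4  5.9]
scene orange 125 [0.651, -0.0385] [232.0, 230.0]
scene green 105 [0.6577, -0.0016] [244.0, 234.0]
scene green 19 [0.6293, 0.0103] [250.0, 227.0]
side orange 30 [0.6697, -0.0389] [194.0, 197.0]
side orange 23 [0.6333, -0.0378] [207.0, 198.0]
side green 17 [0.6668, -0.0151] [193.0, 201.0]
[  6.1  26.7 -21.9 -38.3 -18.7 -13.8] [ -0.3 -33.9  15.3   2.4   2.1  -0. ] [0.07 2.23 0.66]
```

Call:
move_arm(targets=".1 .01 .03 0;.1 0 .03 0;0 0 0 0;0 0 0 0")

```text
time_s: 32.33
tcp_pos: [0.6001, 0.0003, 0.0151]
ee_rot: [[-0.566, -0.715, 0.41], [-0.686, 0.685, 0.246], [-0.457, -0.142, -0.878]]
wrist_force: [-7.3, 2.4, 3.7]
gripper_width: 0.003
gripper_force: 3.7
```

Call:
move_arm(targets=".08 .01 0 0;.06 0 0 0;0 0 0 0;0 0 0 0")

```text
time_s: 32.67
tcp_pos: [0.601, 0.0008, 0.0147]
ee_rot: [[-0.567, -0.716, 0.406], [-0.686, 0.684, 0.247], [-0.455, -0.139, -0.88]]
wrist_force: [-14.8, 3.4, 8.3]
gripper_width: 0.003
gripper_force: 7.1
```

```bash
python3 chk.py .55 .7 -.08 .04
```

```text
32.67 [0.601  0.0008 0.0147] [-14.8   3.4   8.3]
scene orange 120 [0.6513, -0.0381] [232.0, 230.0]
scene green 133 [0.6538, 0.0017] [246.0, 233.0]
side orange 22 [0.5787, -0.0768] [228.0, 192.0]
side orange 23 [0.6341, -0.0379] [207.0, 198.0]
side orange 34 [0.6701, -0.0373] [194.0, 197.0]
side green 19 [0.6693, -0.0141] [192.0, 201.0]
```

Call:
move_arm(targets="-.5 0 0 0;-.3 0 0 0;0 -.6 0 0;0 -.6 0 0;0 0 0 0;.3 0 0 0;.2 0 0 0;.1 0 0 0;.06 0 0 0;0 0 0 0")

```text
time_s: 33.6
tcp_pos: [0.6029, -0.03, 0.0164]
ee_rot: [[-0.563, -0.714, 0.416], [-0.687, 0.684, 0.244], [-0.458, -0.149, -0.876]]
wrist_force: [-6.9, -2.0, 4.3]
gripper_width: 0.006
gripper_force: 3.0
```

Call:
move_arm(targets=".06 0 0 0;.06 0 0 0;0 0 0 0")

```text
time_s: 33.85
tcp_pos: [0.6034, -0.0298, 0.0159]
ee_rot: [[-0.564, -0.715, 0.412], [-0.687, 0.684, 0.245], [-0.457, -0.145, -0.878]]
wrist_force: [-12.5, -3.7, 8.3]
gripper_width: 0.009
gripper_force: 6.0
```

```bash
python3 - <<'E'
from k import *
from h import *
c=capture("scene")
print("jar",onz(c,120,215,.07).round(3),"beaker",onz(c,127,168,.085).round(3))
S=((5,25,-30,-30,-20),(0,22,-28,-47,-20))
for x in(-.09,0): print([np.round(r,0) for r in ik(at("mid",x,z=.016),29,30,S)])
S=((25,25,-30,-30,-20),(20,22,-28,-47,-20))
for az in(30,34,38,42):
  for x in(-.08,-.05,0): print(az,x,[np.round(r,0).tolist() for r in ik(at("long",x,z=.016),28.5,az,S)][:1])
E
```

```text
jar [ 0.678 -0.348  0.07 ] beaker [ 0.503 -0.394  0.085]
[array([-19.,  25., -22., -45., -31.]), array([-19.,  25., -22., -45., -31.])]
[array([-14.,  30., -13., -40., -31.]), array([-14.,  30., -13., -40., -31.])]
30 -0.08 []
30 -0.05 []
30 0 []
34 -0.08 []
34 -0.05 []
34 0 [[23.0, 27.0, -26.0, -28.0, -11.0]]
38 -0.08 [[23.0, 22.0, -32.0, -39.0, -11.0]]
38 -0.05 [[23.0, 24.0, -29.0, -36.0, -12.0]]
38 0 [[21.0, 27.0, -23.0, -33.0, -15.0]]
42 -0.08 [[21.0, 22.0, -30.0, -42.0, -15.0]]
42 -0.05 [[20.0, 24.0, -27.0, -40.0, -16.0]]
42 0 [[20.0, 27.0, -21.0, -36.0, -18.0]]
```

Call:
move_arm(targets="-.7 0 0 0;-.9 0 .2 0;-.9 0 1 0;-.8 0 1 0;0 -.3 1 0;0 -.9 1 0;0 -1 0 0;0 -1 0 0;0 -1 0 0;0 -1 0 0")

```text
time_s: 34.73
tcp_pos: [0.5259, -0.1611, 0.1229]
ee_rot: [[-0.561, -0.713, 0.421], [-0.688, 0.684, 0.243], [-0.461, -0.153, -0.874]]
wrist_force: [0.5, -0.0, 0.1]
gripper_width: 0.004
gripper_force: 0.0
```

Call:
move_arm(targets="-.2 -.6 -.3 -.8;0 0 -1 -.7;0 0 -1 0;0 0 -1 0;0 0 -.7 0;0 0 -.3 0;0 0 0 0")

```text
time_s: 35.32
tcp_pos: [0.5196, -0.175, 0.0123]
ee_rot: [[-0.649, -0.617, 0.444], [-0.607, 0.773, 0.187], [-0.459, -0.148, -0.876]]
wrist_force: [0.3, 0.2, -0.0]
gripper_width: 0.005
gripper_force: 0.0
```

Call:
move_arm(targets=".3 .02 0 0;.3 .02 0 0;.3 .02 0 0;.3 .02 0 0;.2 .02 0 0;.2 .01 0 0;.2 .01 0 0;0 0 0 0")

```text
time_s: 35.98
tcp_pos: [0.5661, -0.1724, 0.0148]
ee_rot: [[-0.647, -0.617, 0.448], [-0.608, 0.772, 0.186], [-0.46, -0.152, -0.875]]
wrist_force: [-0.6, 0.5, 0.0]
gripper_width: 0.006
gripper_force: 0.1
```

```bash
python3 chk.py .5 .7 -.25 -.09
```

```text
35.98 [ 0.5661 -0.1724  0.0148] [-0.6  0.5  0. ]
scene blue 27 [0.6367, -0.178] [184.0, 219.0]
scene green 17 [0.6373, -0.153] [193.0, 220.0]
scene green 16 [0.6355, -0.1278] [202.0, 221.0]
side green 47 [0.5994, -0.1909] [227.0, 175.0]
side blue 13 [0.6349, -0.1781] [215.0, 176.0]
```

Call:
move_arm(targets=".2 .01 0 0;.2 .01 0 0;.15 .01 0 0;.15 .01 0 0;0 0 0 0;0 0 0 0")

```text
time_s: 36.58
tcp_pos: [0.5832, -0.1715, 0.0147]
ee_rot: [[-0.647, -0.617, 0.448], [-0.608, 0.772, 0.185], [-0.46, -0.152, -0.874]]
wrist_force: [-1.4, -0.0, 0.4]
gripper_width: 0.006
gripper_force: 0.4
```

```bash
python3 chk.py .5 .7 -.25 -.09
```

```text
36.58 [ 0.5832 -0.1715  0.0147] [-1.4 -0.   0.4]
scene orange 17 [0.5068, -0.2437] [176.0, 185.0]
scene blue 31 [0.5139, -0.1991] [189.0, 189.0]
scene blue 53 [0.6484, -0.1771] [184.0, 222.0]
scene green 94 [0.6462, -0.1402] [196.0, 223.0]
side green 28 [0.6121, -0.1869] [223.0, 175.0]
side blue 15 [0.6522, -0.1759] [209.0, 176.0]
```

Call:
move_arm(targets=".15 .01 0 0;.15 .01 0 0;.15 .01 0 0;.15 .01 0 0;0 0 0 0;0 0 0 0")

```text
time_s: 37.18
tcp_pos: [0.5984, -0.1705, 0.0148]
ee_rot: [[-0.647, -0.617, 0.449], [-0.608, 0.772, 0.185], [-0.461, -0.153, -0.874]]
wrist_force: [-0.3, -0.2, 0.3]
gripper_width: 0.008
gripper_force: 0.3
```

```bash
python3 chk.py .5 .7 -.25 -.09
```

```text
37.18 [ 0.5984 -0.1705  0.0148] [-0.3 -0.2  0.3]
scene orange 19 [0.5244, -0.2415] [175.0, 189.0]
scene green 12 [0.6377, -0.2018] [176.0, 218.0]
scene blue 29 [0.5298, -0.1989] [188.0, 192.0]
scene orange 232 [0.5008, -0.1956] [191.0, 186.0]
scene green 12 [0.6361, -0.1768] [185.0, 219.0]
scene blue 55 [0.6619, -0.1763] [182.0, 226.0]
scene blue 11 [0.5072, -0.1684] [199.0, 188.0]
scene green 99 [0.6602, -0.1389] [196.0, 227.0]
side blue 18 [0.6685, -0.1767] [204.0, 176.0]
side green 5 [0.6693, -0.1562] [203.0, 179.0]
```

Staying square. Next I'll feel for the stop.

Call:
move_arm(targets=".08 0 0 0;.08 .01 0 0;.08 0 0 0;0 0 0 0;0 0 0 0")

```text
time_s: 37.7
tcp_pos: [0.6037, -0.1702, 0.0146]
ee_rot: [[-0.647, -0.617, 0.448], [-0.607, 0.772, 0.186], [-0.46, -0.152, -0.875]]
wrist_force: [-1.5, 0.2, 2.2]
gripper_width: 0.008
gripper_force: 1.1
```

Call:
move_arm(targets=".06 0 0 0;.06 .01 0 0;0 0 0 0;0 0 0 0")

```text
time_s: 38.03
tcp_pos: [0.6068, -0.17, 0.0147]
ee_rot: [[-0.647, -0.617, 0.448], [-0.607, 0.772, 0.185], [-0.46, -0.152, -0.875]]
wrist_force: [-2.0, 0.1, 0.9]
gripper_width: 0.007
gripper_force: 1.2
```

Call:
move_arm(targets=".06 0 0 0;.06 .01 0 0;0 0 0 0;0 0 0 0")

```text
time_s: 38.37
tcp_pos: [0.6097, -0.1697, 0.0146]
ee_rot: [[-0.647, -0.617, 0.448], [-0.607, 0.772, 0.186], [-0.46, -0.152, -0.875]]
wrist_force: [-3.4, -0.5, 0.1]
gripper_width: 0.006
gripper_force: 1.6
```

Call:
move_arm(targets=".06 0 0 0;.06 0 0 0;0 0 0 0;0 0 0 0")

```text
time_s: 38.7
tcp_pos: [0.6105, -0.1695, 0.0143]
ee_rot: [[-0.648, -0.618, 0.444], [-0.607, 0.772, 0.187], [-0.459, -0.149, -0.876]]
wrist_force: [-9.2, -0.6, 6.0]
gripper_width: 0.004
gripper_force: 4.8
```

```bash
python3 chk.py .55 .7 -.25 -.09
```

```text
38.7 [ 0.6105 -0.1695  0.0143] [-9.2 -0.6  6. ]
scene green 36 [0.6434, -0.2024] [175.0, 220.0]
scene green 34 [0.6419, -0.1775] [184.0, 220.0]
scene blue 52 [0.6708, -0.1759] [182.0, 228.0]
scene green 47 [0.6715, -0.1503] [191.0, 230.0]
scene green 46 [0.6698, -0.1262] [199.0, 230.0]
side orange 5 [0.6821, -0.1947] [201.0, 173.0]
side blue 25 [0.6787, -0.1753] [201.0, 176.0]
side green 10 [0.6786, -0.1549] [200.0, 179.0]
```

Call:
move_arm(targets=".06 0 0 0;.04 0 0 0;0 0 0 0")

```text
time_s: 39.05
tcp_pos: [0.611, -0.1693, 0.0141]
ee_rot: [[-0.649, -0.619, 0.442], [-0.608, 0.771, 0.189], [-0.458, -0.146, -0.877]]
wrist_force: [-16.2, -2.2, 11.7]
gripper_width: 0.005
gripper_force: 8.1
```

Call:
move_arm(targets="-.8 0 0 0;-.9 0 .2 0;-.9 0 1 0;-.6 0 1 0;0 .9 1 .8;0 1 .5 .8;0 1 0 .8;0 1 0 .8;0 1 0 .8;0 1 0 0")

```text
time_s: 39.88
tcp_pos: [0.5381, -0.0219, 0.1087]
ee_rot: [[-0.398, -0.843, 0.362], [-0.793, 0.514, 0.327], [-0.462, -0.157, -0.873]]
wrist_force: [1.7, -1.5, -0.1]
gripper_width: 0.007
gripper_force: 0.0
```

Call:
move_arm(targets="0 1 0 0;0 1 0 0;0 1 0 0;-.2 1 0 0;-.3 1 0 0;-.35 .75 0 0;0 0 0 0;0 0 0 0")

```text
time_s: 40.55
tcp_pos: [0.5145, 0.123, 0.108]
ee_rot: [[-0.397, -0.845, 0.359], [-0.793, 0.513, 0.329], [-0.462, -0.154, -0.874]]
wrist_force: [-0.2, -0.3, -0.1]
gripper_width: 0.005
gripper_force: 0.0
```

```bash
python3 chk.py .35 .7 .05 .22
```

```text
40.55 [0.5145 0.123  0.108 ] [-0.2 -0.3 -0.1]
scene green 37 [0.6304, 0.0835] [276.0, 231.0]
scene green 91 [0.5492, 0.0915] [282.0, 210.0]
scene orange 9 [0.4068, 0.0968] [289.0, 178.0]
scene orange 113 [0.6293, 0.1206] [289.0, 232.0]
scene blue 46 [0.6278, 0.1576] [303.0, 234.0]
scene blue 55 [0.54, 0.1786] [312.0, 212.0]
side green 79 [0.5532, 0.0946] [228.0, 225.0]
side orange 80 [0.4042, 0.1061] [287.0, 231.0]
side orange 71 [0.629, 0.1229] [196.0, 229.0]
side blue 30 [0.6285, 0.1599] [193.0, 237.0]
side orange 6 [0.5499, 0.1626] [226.0, 240.0]
side blue 61 [0.5472, 0.1812] [225.0, 245.0]
```

Call:
move_arm(targets="-.05 0 -1 0;0 0 -1 0;0 0 -.8 0;0 0 -.4 0;0 0 -.2 0;0 0 0 0;0 0 0 0")

```text
time_s: 41.23
tcp_pos: [0.5137, 0.1204, 0.0221]
ee_rot: [[-0.402, -0.842, 0.358], [-0.791, 0.517, 0.326], [-0.46, -0.152, -0.875]]
wrist_force: [-0.7, -0.5, -0.1]
gripper_width: 0.008
gripper_force: 0.0
```

Call:
move_arm(targets=".3 .02 0 0;.3 .02 0 0;.3 .02 -.1 0;.3 .02 -.15 0;.2 .02 0 0;.2 .01 0 0;0 0 0 0")

```text
time_s: 41.82
tcp_pos: [0.5541, 0.1244, 0.016]
ee_rot: [[-0.4, -0.843, 0.359], [-0.792, 0.515, 0.327], [-0.461, -0.153, -0.874]]
wrist_force: [-1.0, 0.3, -0.8]
gripper_width: 0.002
gripper_force: 0.3
```

```bash
python3 chk.py .35 .7 .05 .22
```

```text
41.82 [0.5541 0.1244 0.016 ] [-1.   0.3 -0.8]
scene blue 53 [0.4894, 0.0704] [278.0, 195.0]
scene green 38 [0.6303, 0.0837] [276.0, 231.0]
scene orange 197 [0.4587, 0.1126] [293.0, 190.0]
scene blue 5 [0.4814, 0.1166] [293.0, 195.0]
scene orange 113 [0.6292, 0.1206] [289.0, 232.0]
scene blue 18 [0.385, 0.1507] [307.0, 176.0]
scene blue 46 [0.6278, 0.1576] [303.0, 234.0]
side green 86 [0.5875, 0.0982] [215.0, 225.0]
side orange 82 [0.4045, 0.1061] [287.0, 231.0]
side orange 71 [0.629, 0.1229] [196.0, 229.0]
side blue 30 [0.6283, 0.1597] [193.0, 237.0]
side blue 64 [0.5795, 0.186] [211.0, 245.0]
```

Call:
move_arm(targets=".2 .01 0 0;.2 .01 0 0;.2 .01 0 0;.15 .01 0 0;.15 .01 0 0;0 0 0 0;0 0 0 0")

```text
time_s: 42.5
tcp_pos: [0.5747, 0.1256, 0.0157]
ee_rot: [[-0.401, -0.844, 0.356], [-0.792, 0.515, 0.328], [-0.46, -0.151, -0.875]]
wrist_force: [-4.2, 0.1, 3.0]
gripper_width: 0.005
gripper_force: 2.2
```

```bash
python3 chk.py .55 .7 .05 .22
```

```text
42.5 [0.5747 0.1256 0.0157] [-4.2  0.1  3. ]
scene green 49 [0.6409, 0.0841] [276.0, 233.0]
scene orange 137 [0.638, 0.1214] [289.0, 235.0]
scene blue 52 [0.635, 0.1584] [303.0, 236.0]
side green 4 [0.6451, 0.0929] [192.0, 222.0]
side green 30 [0.5998, 0.1022] [209.0, 225.0]
side orange 72 [0.6413, 0.1245] [191.0, 229.0]
side blue 31 [0.6382, 0.1611] [189.0, 237.0]
side blue 16 [0.5933, 0.1848] [206.0, 244.0]
```

Good. The mate stays square at about 4.5°. I'll continue to the stop.

Call:
move_arm(targets=".15 .01 0 0;.15 .01 0 0;.12 .01 0 0;.12 .01 0 0;0 0 0 0;0 0 0 0")

```text
time_s: 43.1
tcp_pos: [0.5884, 0.1264, 0.0158]
ee_rot: [[-0.401, -0.844, 0.357], [-0.792, 0.515, 0.327], [-0.46, -0.151, -0.875]]
wrist_force: [-3.9, -0.0, 2.1]
gripper_width: 0.004
gripper_force: 2.3
```

Call:
move_arm(targets=".08 .01 0 0;.08 0 0 0;.08 .01 0 0;0 0 0 0;0 0 0 0")

```text
time_s: 43.52
tcp_pos: [0.5924, 0.1269, 0.0154]
ee_rot: [[-0.402, -0.845, 0.353], [-0.793, 0.514, 0.328], [-0.459, -0.148, -0.876]]
wrist_force: [-8.9, -0.4, 5.8]
gripper_width: 0.006
gripper_force: 4.7
```

```bash
python3 chk.py .55 .7 .05 .22
```

```text
43.52 [0.5924 0.1269 0.0154] [-8.9 -0.4  5.8]
scene green 29 [0.628, 0.0856] [277.0, 230.0]
scene green 47 [0.6553, 0.086] [276.0, 238.0]
scene green 29 [0.6267, 0.1096] [285.0, 231.0]
scene orange 148 [0.6525, 0.1228] [289.0, 239.0]
scene blue 57 [0.6493, 0.16] [303.0, 240.0]
scene blue 31 [0.6204, 0.1837] [312.0, 233.0]
side blue 4 [0.5727, 0.0605] [223.0, 217.0]
side green 35 [0.663, 0.0861] [186.0, 220.0]
side orange 79 [0.6595, 0.1234] [184.0, 228.0]
side blue 42 [0.6573, 0.1605] [181.0, 236.0]
```

Call:
move_arm(targets=".06 0 0 0;.06 .01 0 0;0 0 0 0;0 0 0 0")

```text
time_s: 43.95
tcp_pos: [0.5928, 0.127, 0.0149]
ee_rot: [[-0.403, -0.846, 0.348], [-0.793, 0.513, 0.329], [-0.457, -0.144, -0.878]]
wrist_force: [-14.9, -2.6, 11.4]
gripper_width: 0.006
gripper_force: 7.7
```

```bash
python3 chk.py .55 .7 -.25 .22
```

```text
43.95 [0.5928 0.127  0.0149] [-14.9  -2.6  11.4]
scene green 36 [0.6434, -0.2024] [175.0, 220.0]
scene green 34 [0.6424, -0.177] [184.0, 221.0]
scene blue 52 [0.6702, -0.1763] [182.0, 228.0]
scene green 47 [0.6687, -0.1513] [190.0, 229.0]
scene green 48 [0.6668, -0.127] [199.0, 230.0]
scene orange 119 [0.651, -0.0378] [232.0, 230.0]
scene green 133 [0.6538, 0.002] [246.0, 233.0]
scene blue 9 [0.556, 0.0192] [257.0, 208.0]
scene green 29 [0.628, 0.0856] [277.0, 230.0]
scene green 46 [0.6562, 0.0861] [276.0, 238.0]
scene green 29 [0.6265, 0.1102] [286.0, 231.0]
scene orange 147 [0.6528, 0.1224] [289.0, 239.0]
scene blue 56 [0.6492, 0.1598] [303.0, 240.0]
scene blue 30 [0.6206, 0.1839] [312.0, 233.0]
side orange 5 [0.6821, -0.1947] [201.0, 173.0]
side blue 26 [0.6778, -0.1759] [201.0, 176.0]
side green 13 [0.6779, -0.1555] [200.0, 179.0]
side green 12 [0.6699, -0.012] [192.0, 201.0]
side blue 47 [0.5773, -0.0096] [225.0, 204.0]
side blue 18 [0.6141, 0.0007] [211.0, 205.0]
side orange 207 [0.5784, 0.0149] [223.0, 208.0]
side blue 21 [0.5795, 0.0243] [222.0, 210.0]
side blue 5 [0.5695, 0.0668] [224.0, 219.0]
side green 36 [0.6628, 0.0861] [186.0, 220.0]
side orange 83 [0.66, 0.1241] [184.0, 228.0]
side blue 43 [0.6574, 0.1608] [181.0, 237.0]
```

Call:
move_arm(targets="-.8 0 0 0;-.6 0 .2 0;-.2 0 1 0;0 0 1 0;0 -.9 1 -.8;0 -1 1 -.8;0 -1 0 -.8;0 -1 0 -.8;0 -1 0 -.8;0 -1 0 0")

```text
time_s: 44.88
tcp_pos: [0.5574, -0.0208, 0.1213]
ee_rot: [[-0.647, -0.615, 0.45], [-0.607, 0.773, 0.184], [-0.461, -0.154, -0.874]]
wrist_force: [-0.7, -0.2, -0.6]
gripper_width: 0.005
gripper_force: 0.0
```

Call:
move_arm(targets="-.6 -1 0 0;-.6 -1 0 0;-.3 -1 0 0;0 -1 0 0;0 -1 0 0;0 -1 0 0;0 0 0 0;0 0 0 0")

```text
time_s: 45.55
tcp_pos: [0.5216, -0.1725, 0.1216]
ee_rot: [[-0.649, -0.613, 0.451], [-0.606, 0.775, 0.182], [-0.461, -0.155, -0.874]]
wrist_force: [0.2, 0.1, -0.6]
gripper_width: 0.004
gripper_force: 0.0
```

```bash
python3 chk.py .6 .7 -.25 .22
```

```text
45.55 [ 0.5216 -0.1725  0.1216] [ 0.2  0.1 -0.6]
scene green 35 [0.6437, -0.2023] [175.0, 220.0]
scene green 33 [0.6422, -0.1773] [184.0, 220.0]
scene blue 51 [0.6705, -0.1763] [182.0, 228.0]
scene green 94 [0.6679, -0.1391] [195.0, 229.0]
scene orange 119 [0.651, -0.0378] [232.0, 230.0]
scene green 133 [0.6538, 0.002] [246.0, 233.0]
scene green 30 [0.6281, 0.0859] [277.0, 230.0]
scene green 48 [0.6546, 0.0859] [276.0, 237.0]
scene green 27 [0.6269, 0.1102] [286.0, 231.0]
scene orange 148 [0.6529, 0.1225] [289.0, 239.0]
scene blue 58 [0.6495, 0.1601] [303.0, 240.0]
scene blue 34 [0.6209, 0.1838] [312.0, 233.0]
side orange 5 [0.6821, -0.1947] [201.0, 173.0]
side blue 26 [0.6778, -0.1759] [201.0, 176.0]
side green 13 [0.6779, -0.1555] [200.0, 179.0]
side orange 22 [0.6342, -0.0375] [207.0, 198.0]
side orange 34 [0.6701, -0.0373] [194.0, 197.0]
side green 18 [0.6699, -0.0141] [192.0, 201.0]
side green 37 [0.6625, 0.0859] [186.0, 220.0]
side orange 83 [0.66, 0.1241] [184.0, 228.0]
side blue 43 [0.6574, 0.1608] [181.0, 237.0]
```

Call:
move_arm(targets="0 .35 -1 0;0 .3 -1 0;0 0 -1 0;0 0 -.8 0;.3 0 -.45 0;.6 0 0 0;.8 0 0 0;.8 0 0 0;.5 0 0 0;.1 0 0 0")

```text
time_s: 46.48
tcp_pos: [0.6003, -0.1527, 0.0151]
ee_rot: [[-0.645, -0.619, 0.449], [-0.61, 0.77, 0.186], [-0.461, -0.155, -0.874]]
wrist_force: [0.1, -0.6, -0.9]
gripper_width: 0.007
gripper_force: 0.0
```

Call:
move_arm(targets=".1 0 0 0;.1 0 0 0;0 0 0 0;.08 0 0 0;0 0 0 0;0 0 0 0")

```text
time_s: 46.98
tcp_pos: [0.6044, -0.1542, 0.0148]
ee_rot: [[-0.648, -0.616, 0.448], [-0.607, 0.773, 0.185], [-0.46, -0.152, -0.875]]
wrist_force: [-0.6, -0.6, -0.2]
gripper_width: 0.003
gripper_force: 0.0
```

Call:
move_arm(targets=".06 0 0 0;.06 0 0 0;0 0 0 0;0 0 0 0")

```text
time_s: 47.32
tcp_pos: [0.6077, -0.1541, 0.0146]
ee_rot: [[-0.648, -0.617, 0.448], [-0.607, 0.772, 0.185], [-0.46, -0.152, -0.875]]
wrist_force: [0.5, 0.3, -0.4]
gripper_width: 0.004
gripper_force: 0.0
```

Call:
move_arm(targets=".06 0 0 0;.04 0 0 0;0 0 0 0;0 0 0 0")

```text
time_s: 47.65
tcp_pos: [0.609, -0.1539, 0.0144]
ee_rot: [[-0.648, -0.617, 0.446], [-0.607, 0.772, 0.186], [-0.459, -0.15, -0.875]]
wrist_force: [-4.5, 0.0, 2.0]
gripper_width: 0.007
gripper_force: 2.5
```

Call:
move_arm(targets=".04 0 0 0;.04 0 0 0;0 0 0 0;0 0 0 0")

```text
time_s: 47.98
tcp_pos: [0.6098, -0.1534, 0.0142]
ee_rot: [[-0.649, -0.618, 0.444], [-0.607, 0.772, 0.188], [-0.459, -0.148, -0.876]]
wrist_force: [-8.5, -0.5, 5.4]
gripper_width: 0.005
gripper_force: 4.2
```

All three rows are firmly home. I'll retreat and hand the job in.

Call:
move_arm(targets="-.6 0 0 0;-.9 0 0 0;-.9 0 .3 0;-.5 0 .8 0;0 0 .8 0;0 0 0 0;0 0 0 0")

```text
time_s: 48.57
tcp_pos: [0.541, -0.1541, 0.0639]
ee_rot: [[-0.645, -0.616, 0.451], [-0.608, 0.772, 0.185], [-0.462, -0.155, -0.873]]
wrist_force: [-0.4, 0.2, 0.1]
gripper_width: 0.006
gripper_force: 0.0
```

```bash
python3 chk.py .6 .7 -.25 .22 | head -14; python3 -c "
from station import *
print(finish_job())"
```

```text
48.57 [ 0.541  -0.1541  0.0639] [-0.4  0.2  0.1]
scene green 71 [0.6432, -0.1896] [180.0, 220.0]
scene blue 52 [0.6706, -0.1764] [182.0, 228.0]
scene green 47 [0.6692, -0.1515] [190.0, 229.0]
scene green 45 [0.6681, -0.1266] [199.0, 230.0]
scene orange 118 [0.6512, -0.0378] [232.0, 230.0]
scene green 133 [0.6538, 0.002] [246.0, 233.0]
scene green 50 [0.655, 0.0857] [276.0, 237.0]
scene green 30 [0.6281, 0.0859] [277.0, 230.0]
scene green 28 [0.6267, 0.1099] [286.0, 231.0]
scene orange 147 [0.6528, 0.1226] [289.0, 239.0]
scene blue 57 [0.6493, 0.16] [303.0, 240.0]
scene blue 33 [0.6207, 0.1841] [312.0, 233.0]
side orange 5 [0.6821, -0.1947] [201.0, 173.0]
the job is handed in; nothing more can be done
None
```

I pushed all three racks into their matching bays until each row stopped firmly against its back stop, at about 15–16 N at most, and handed the job in at about 49 s; no verdict came back and I could not read the plungers directly.

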